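# Turn a clock plate over into the marking nest and stamp it

### The arm

A 6-joint arm with a two-finger parallel gripper is mounted at the origin on the work surface. World frame = base frame: x ahead of the robot, y to its left, z up, the work surface at z = 0. Lengths are in m, angles in rad, forces in N, time in s.
With the tool pointing down it reaches from about 0.375 to 0.975 m from the base axis. Payload 3.8 kg.
Tool frame: the origin (TCP) lies at the very end of the fingers, on their centre line; the grasp point (between the pads) lies 19 mm behind it (bot.tcp_to_grasp is the distance from the TCP to the grasp point, in m); y points along the fingers, x is the direction in which the jaws open and shut, and the axes are right-handed (so a half turn about y gives the same grasp; the last joint's range is limited). The gripper opens to 85 mm and grips with 20 to 120 N. Pads are 22 mm wide; open, the fingers measure 114 mm over their backs; the gripper's body (76 mm by 85 mm) begins 54 mm behind the grasp point. The pads swing forward as they close: fully open they stand 13 mm farther back than shut.
Start: joints at [1.285, 0.264, 1.604, -0, 1.274, -0.037], TCP at [0.166, 0.654, 0.231] pointing down, gripper open.
Joint ranges: [-2.63, 2.63], [-0.94, 2.18], [0.31, 2.57], [-1.31, 4.45], [0, 2.66], [-2.55, 2.55]. Speed limits (rad/s): [2.57, 2.57, 3.14, 3.14, 3.14, 3.14].

### API

Orientations are given as a rotation vector (axis times angle).
In Python, from workcell import bot, cams gives the robot as it stands.
- The arm moves only by the tool play_rows, never from a script. Its argument "motion" is a list of rows, each a list of 2 entries, a list of its own where there are three numbers: the shift along the world's x, y, z normalised to -1 to 1, where 1 is 400 mm, then the turn, a rotation vector about the world's x, y, z normalised to -1 to 1, where 1 is pi/4 rad. In form: [[[tx, ty, tz], [ax, ay, az]], ...]. A call has 1 to 10 rows; each row is the pose to reach, as a shift and turn from the pose commanded when the call began; what a row does not reach only later rows make up. A row lasts 1/8 s, in which the tool goes at most 62.5 mm and 10.7 degrees, less where a joint would pass 70% of its speed; a pose out of reach is approached as far as the arm can. A call with a number of a shift or a turn outside -1 to 1 is refused whole. A call with a gripper value outside its range is refused whole. "gripper" is the closure, from 0 (fully open) to 1 (shut), set as the call begins (left out, the last holds). The fingers move at their own pace and stop on an object; "squeeze" is the grip in N (left out, the last holds). Time passes only in rows, so rows that repeat a pose let the fingers close. It gives the time, the measured TCP pose, the force and the opening at its end, in the units of the state.
- bot.read_state(): the state, without advancing time (a new reading comes with each control period).
- cams.read_camera(name): name is "side" or "top" or "wrist"; returns (picture, depth): 480x640x3 uint8, red, green, blue; 480x640 float32, m along the optical axis (not along the pixel's ray), 0 where there is no reading.
- cams.calibration(name): a dict with "mtx" (3x3 intrinsics, pixels), "k1" (the pictures are not rectified: a ray, as slopes to the right and down, at radius r is drawn at 1 + k1 r^2 times it, then the intrinsics apply), "R" (3x3) and "t" (3): a world point X has camera coordinates R X + t; the wrist camera has in their place "tool_from_camera" (4x4, takes a point from camera to tool coordinates, whose origin is the TCP and whose axes are the tool frame's). Camera axes: x right, y down, z forward; pixel columns grow to the right and rows downward; lengths in m; the calibration is good to about 2 mm. A picture is of the moment at which its call begins: read the wrist's pose just before it. calibration takes no time and is no camera call.
- bot.finish_job(): hands the job in, once; it reports no verdict.
Trained networks look in the newest picture that a camera, given by its name, has taken for a name from the list of things; names that differ only in an ending like _2 or _b are one class to them, and where a whole thing is asked for, a point or a joint stands for the part that bears it (a point fixed in the world has none). Each returns a list of dicts, best first, with "conf" (0 to 1); they miss things now and then, are a little off and sometimes report something else, mostly with a low value. They report only what shows in the picture. A call takes as long as a camera call. They do not tell look-alikes from the thing itself.
- cams.recognise(camera, label): "xyz" ([x, y, z] in m, in the coordinates of the camera as it stood for that picture, good to about 4 mm: the middle of the surface that is visible of it).
- cams.regions_of(camera, label): "mask" (480x640 bool, what is visible of it).
- cams.mark_of(camera, label): "xyz" ([x, y, z] in m, in the coordinates of the camera as it stood for that picture, good to about 4 mm: a listed point, or the origin of a listed thing).
The state is a dict: "time": time; "q": joint angles; "joint_vel": joint speeds; "joint_torque": joint torques, N m; "tool_pos": TCP position; "tcp_rot": TCP orientation; "wrist_force": force on the tool from outside, world axes, zero at the start; "torque": the same for the moment, N m; "width": opening from 0.0 (shut) to 1.0 (fully open).
Only numpy, scipy, OpenCV 4.12 (cv2) and the standard library are available. Lean on these libraries where they do the work, as an engineer would, in place of code of your own. Each camera call takes 0.05 s, during which the arm holds its last target.

### The job

Cock the spring marker on the grey nest by drawing its red handle back until the catch holds it, and let go. Then take the brass clock plate and its wooden turning board off the blue rest as one closed pair, turn the pair over, and seat it fully home in the nest so that the board lies against the sloping bed and the brass plate is on top. With the pair seated and let go, press the yellow button to fire the marker against the edge of the plate; the pair must never come apart and the other things on the bench must stay where they are.

Things in the scene. Friction and masses are not known exactly. Their poses are not given: they have to be found in the camera images.
- plate_mid (a point): Centre of the loose brass-coloured clock plate, a flat slab 80 x 120 x 10 mm (own x, y, z), 0.25 to 0.45 kg. At the start it is the LOWER piece of the pair on the blue rest, flat against its sloping bed, lower edge on the ledge; own y up the slope, own z out of the bed (50 degrees from vertical). When done, own z points below the horizontal.
- board_mid (a point): Centre of the loose wooden turning board with green felt faces, 80 x 120 x 16 mm (own x, y, z), 0.1 to 0.17 kg. At the start the UPPER piece: it lies on the plate, edges flush within 2 mm, axes parallel, centre 13 mm off along z. Pair 26 mm thick; its upper 54 mm stand free above the bed, so it can be pinched across its thickness with the tool pointing down the slope, 40 degrees from vertical.
- rest_bed: Sloping bed of the fixed blue rest. Origin: middle of the foot of its face, at the ledge, 30 mm above the table. x across, y up the slope (50 degrees above level), z out of the face. Face 66 mm long, 106 wide, 12 thick, nothing behind the pair above it. Ledge at y = 0, 34 mm deep in z. Cheeks bound a pocket 86 mm wide, 58 long, 12 deep. It faces the robot's left.
- nest_bed: Sloping bed of the fixed grey nest: same sizes, origin and axes as rest_bed, but it faces the robot's right. Cheek at -x (marker's side) 12 mm deep, at +x 36 mm. Pair seated: on the ledge, board z 0 to 16, plate z 16 to 26 mm, centres near x = 0, y = 60 mm. Fired, the marker pushes the plate up to 3 mm to +x against the deep cheek, as it should.
- striker (a joint): Travel of the spring marker, m: 0 at rest, grows as the red handle is drawn along nest_bed -x (level, towards the robot), to 0.042 at most. Spring 3 N at rest, 8 N at 0.032, up to 5 N more from the catch. Drawn to 0.035 or more and let go, it springs forward on to its catch and stays at about 0.032. Fired, it stops on the plate's edge at 0.004 to 0.010 (at 0 if nothing is there).
- handle_top (a point): Middle of the top end of the marker's red upright handle (12 mm thick along nest_bed x, 24 mm wide, top 136 mm above the table). The upper 30 mm are free on all sides and can be pinched from above across the 12 mm. Moves with the marker.
- button_top (a point): Middle of the top of the yellow round trip button, 22 mm across, 88 mm above the table, beside the marker on the side where the slope falls. It moves straight down 14 mm against 1.5 to 4 N and springs back; the marker fires once it is 6 to 9 mm down.
- dome: Small clock under a glass dome on a dark wood foot, 90 mm across, 158 mm tall; bystander, leave alone. Origin at its underside.
- loupe: Black eyeglass, 60 mm across, 52 mm tall; bystander, leave alone. Origin at its underside.
- lid_disc: Black plastic disc, 80 mm across, 22 mm tall; bystander, leave alone. Origin at its underside.
- driver: Screwdriver, 150 mm long, lying; bystander, leave alone. Origin at its underside.
- brush: Brush, 160 mm long, lying; bystander, leave alone. Origin at its underside.
- tweezers: Steel tweezers, 120 mm long, lying; bystander, leave alone. Origin at its underside.
- oil_jar: Amber glass jar, 52 mm across, 70 mm tall; bystander, leave alone. Origin at its underside.
- nose_tip (a point): Tip of the marker's steel nose, a rod 7 mm thick along nest_bed x, at y = 45, z = 21 mm of nest_bed. With the marker at rest it stands 12 mm inside the pocket and blocks it, so the marker must be cocked before the pair goes in; cocked it is 20 mm outside. Moves with the marker.
There are look-alikes about, which are no part of the job. Leave any purple or white look-alike of the part that bears board_mid alone. What is shaped like the part that bears plate_mid but pink is not meant.

How it is judged:
By the outcome, as a careful person would: the job done as asked, in the order asked, and still so for the second after the job is handed in, with the robot touching nothing.
It also fails if it takes over 64 s, if anything falls off the work surface, if the arm or the gripper's body presses on something with over 40 N, if the wrist force passes 120 N, or if a joint passes its speed limit or range.

## Working session

There is one attempt and no reset: what is moved stays moved. The work goes in short steps, Python scripts to look and compute and a tool call to move; the robot and the scene stay as the last step left them, time stands still between calls to the robot, and variables do not carry over. Pictures are saved under pics/ and viewed, and the job is handed in when it is done.

Besides the shell and the picture viewer there is one more tool, called after "Request:" in YAML: its name, and indented under it one key for each argument. play_rows: Moves the arm, as the interface text tells. Its arguments: {"type":"object","properties":{"motion":{"type":"array","items":{"type":"array"}},"gripper":{"type":"number"},"squeeze":{"type":"number"}},"required":["motion"]}

```bash
ls; mkdir -p pics; python3 - <<'E'
from workcell import bot,cams
import cv2,json
s=bot.read_state(); print(s)
for n in ['side','top','wrist']:
    p,d=cams.read_camera(n); cv2.imwrite(f'pics/{n}0.png',p[:,:,::-1]); 
    import numpy as np
    np.save(f'pics/{n}0.npy',d)
    print(n,cams.calibration(n))
E
```

```text
pics
{'time': 0.0, 'q': array([ 1.28510593e+00,  2.64773339e-01,  1.60535827e+00, -9.77106674e-06,
        1.27370250e+00, -3.69040640e-02]), 'joint_vel': array([ 0.00105847, -0.00036044,  0.00215906, -0.00090417, -0.00085662,
        0.00034645]), 'joint_torque': array([-1.04182178e-03, -5.15098250e+01, -3.67327666e+01, -1.55770576e-04,
        1.24953859e-02,  1.92843936e-05]), 'tool_pos': array([0.16600715, 0.6535208 , 0.22995692]), 'tcp_rot': array([-1.3180232 , -1.02268408,  1.0257095 ]), 'wrist_force': array([ 0.07361299, -1.22798338, -1.2262859 ]), 'torque': array([ 0.04006234, -0.02164027, -0.00446587]), 'width': 1.000278723471739}
side {'mtx': array([[601.67766095,   0.        , 311.6802204 ],
       [  0.        , 601.67766095, 248.23182104],
       [  0.        ,   0.        ,   1.        ]]), 'k1': -0.06913757374889294, 'R': array([[ 0.84523191, -0.53435614,  0.00682235],
       [-0.26750131, -0.43411013, -0.86022755],
       [ 0.46262952,  0.72526679, -0.5098647 ]]), 't': array([-0.40405466,  0.21583334,  1.17988893])}
top {'mtx': array([[545.31961102,   0.        , 319.
[... 206 characters left out ...]
99732433, -0.01092751, -0.07228252],
       [ 0.07216846,  0.01049613, -0.99733723]]), 't': array([-0.03753589,  0.49697833,  1.27060139])}
wrist {'mtx': array([[368.24789064,   0.        , 316.21432233],
       [  0.        , 368.24789064, 244.30475549],
       [  0.        ,   0.        ,   1.        ]]), 'k1': -0.0011641899073450766, 'tool_from_camera': array([[ 9.99999991e-01,  4.79892405e-05, -1.25888965e-04,
        -1.95316951e-04],
       [ 1.34371590e-04, -2.87565701e-01,  9.57760904e-01,
        -1.41881555e-01],
       [ 9.76086994e-06, -9.57760912e-01, -2.87565705e-01,
         7.34345373e-02],
       [ 0.00000000e+00,  0.00000000e+00,  0.00000000e+00,
         1.00000000e+00]])}
```

View pics/top0.png

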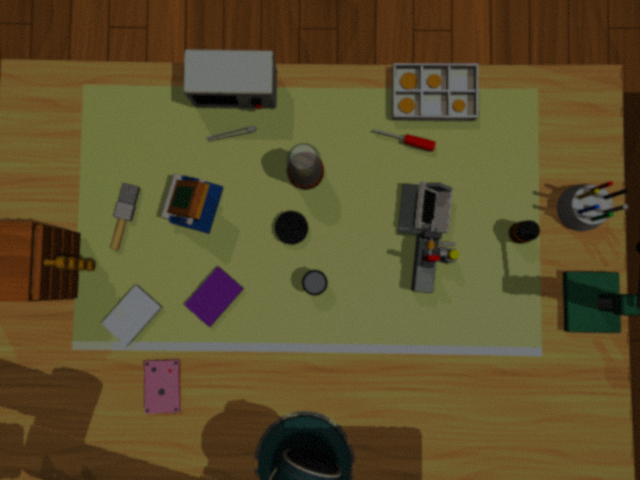

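View pics/side0.png

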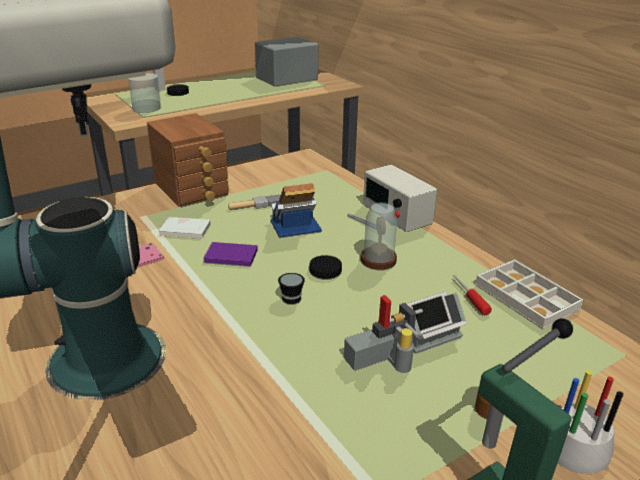

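View pics/wrist0.png

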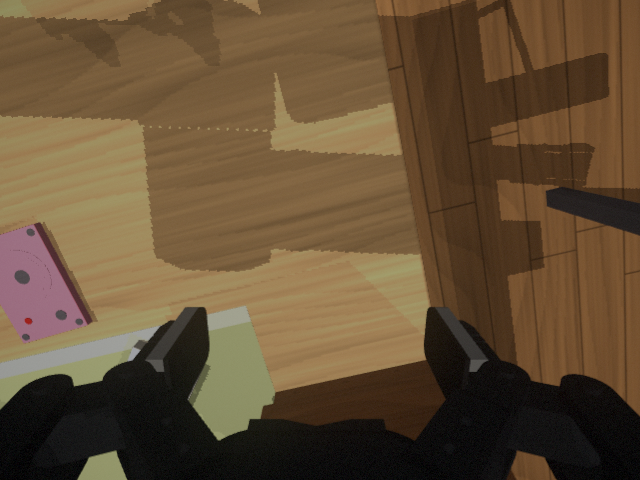

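```bash
cat > h.py <<'E'
from workcell import bot,cams
import numpy as np,cv2
from scipy.spatial.transform import Rotation as R
def w(cam,p,st=None):
    c=cams.calibration(cam)
    p=np.asarray(p,float)
    if cam=='wrist':
        T=c['tool_from_camera']; q=p@T[:3,:3].T+T[:3,3]
        return q@R.from_rotvec(st['tcp_rot']).as_matrix().T+st['tool_pos']
    return (p-c['t'])@c['R']
def proj(cam,X,st=None):
    c=cams.calibration(cam); X=np.atleast_2d(np.asarray(X,float))
    if cam=='wrist':
        T=c['tool_from_camera']; q=(X-st['tool_pos'])@R.from_rotvec(st['tcp_rot']).as_matrix()
        P=(q-T[:3,3])@T[:3,:3]
    else: P=X@c['R'].T+c['t']
    s=P[:,:2]/P[:,2:]; r2=(s**2).sum(1,keepdims=True); s=s*(1+c['k1']*r2)
    return s*c['mtx'][0,0]+c['mtx'][:2,2]
def cloud(cam,d,st=None):
    c=cams.calibration(cam); v,u=np.mgrid[:480,:640]
    s=np.stack([(u-c['mtx'][0,2])/c['mtx'][0,0],(v-c['mtx'][1,2])/c['mtx'][1,1]],-1)
    s0=s.copy()
    for _ in range(10): s=s0/(1+c['k1']*(s**2).sum(-1,keepdims=True))
    P=np.concatenate([s*d[...,None],d[...,None]],-1)
    return w(cam,P.reshape(-1,3),st).reshape(480,640,3)
def snap(cam,name):
    st=bot.read_state(); p,d=cams.read_camera(cam)
    cv2.imwrite(f'pics/{name}.png',p[:,:,::-1]); np.savez(f'pics/{name}.npz',p=p,d=d,pos=st['tool_pos'],rot=st['tcp_rot'])
    return st,p,d
def turn(st,Rt):
    "rotvec world (units of pi/4) from st to matrix Rt"
    return (R.from_matrix(Rt)*R.from_rotvec(st['tcp_rot']).inv()).as_rotvec()/(np.pi/4)
E
python3 - <<'E'
from h import *
for cam in ['top','side']:
    for n in ['plate_mid','board_mid','rest_bed','nest_bed','handle_top','button_top','nose_tip','dome','loupe','lid_disc','driver','brush','tweezers','oil_jar']:
        print(cam,n,[(np.round(w(cam,x['xyz']),3).tolist(),round(x['conf'],2)) for x in cams.mark_of(cam,n)][:3])
s=bot.read_state();print(s['time'],R.from_rotvec(s['tcp_rot']).as_matrix().round(2))
E
```

```text
top plate_mid [([0.172, 0.334, 0.006], 0.6)]
top board_mid [([0.605, 0.272, 0.09], 0.66), ([0.38, 0.218, 0.005], 0.66), ([0.335, 0.411, 0.011], 0.62)]
top rest_bed [([0.609, 0.296, 0.031], 0.76)]
top nest_bed [([0.595, -0.303, 0.036], 0.85), ([0.471, -0.279, 0.136], 0.22)]
top handle_top [([0.472, -0.278, 0.135], 0.79)]
top button_top [([0.481, -0.331, 0.088], 0.58)]
top nose_tip [([0.558, -0.285, 0.078], 0.61), ([0.564, 0.438, 0.003], 0.46)]
top dome [([0.684, 0.003, -0.002], 0.76), ([0.413, -0.016, 0.004], 0.35)]
top loupe [([0.416, -0.019, 0.005], 0.58)]
top lid_disc [([0.544, 0.038, -0.002], 0.73)]
top driver [([0.762, -0.229, -0.002], 0.81)]
top brush [([0.569, 0.438, -0.002], 0.63)]
top tweezers [([0.771, 0.19, 0.004], 0.72)]
top oil_jar [([0.538, -0.506, 0.002], 0.91), ([0.685, 0.004, -0.004], 0.68), ([0.557, -0.288, 0.079], 0.49)]
side plate_mid [([0.171, 0.331, 0.005], 0.98), ([0.597, 0.266, 0.083], 0.84)]
side board_mid [([0.378, 0.22, 0.012], 0.81), ([0.33, 0.411, 0.007], 0.78), ([0.599, 0.277, 0.09], 0.77)]
side rest_bed [([0.542, 0.038, -0.0], 0.45)]
side nest_bed [([0.589, -0.3, 0.029], 0.67)]
side handle_top [([0.466, -0.278, 0.133], 0.95)]
side button_top [([0.48, -0.325, 0.088], 0.53), ([0.469, -0.281, 0.136], 0.41)]
side nose_tip [([0.555, -0.285, 0.076], 0.63)]
side dome [([0.68, 0.012, 0.001], 0.97)]
side loupe [([0.417, -0.02, -0.004], 0.56)]
side lid_disc [([0.543, 0.036, 0.002], 0.79)]
side driver [([0.762, -0.223, -0.005], 0.9), ([0.596, 0.267, 0.082], 0.47)]
side brush [([0.565, 0.441, 0.002], 0.91)]
side tweezers [([0.771, 0.192, -0.003], 0.46)]
side oil_jar [([0.538, -0.496, -0.005], 0.8), ([0.6, 0.274, 0.089], 0.56), ([0.678, 0.011, 0.001], 0.5)]
1.55 [[ 0.25 -0.   -0.97]
 [ 0.97 -0.    0.25]
 [-0.   -1.    0.  ]]
```

Request:
play_rows:
  motion:
    - [[1, -0.95, 0.15], [0, 0, 0.32]]
    - [[1, -0.95, 0.15], [0, 0, 0.32]]
    - [[1, -0.95, 0.15], [0, 0, 0.32]]
    - [[1, -0.95, 0.15], [0, 0, 0.32]]
    - [[1, -0.95, 0.15], [0, 0, 0.32]]
    - [[1, -0.95, 0.15], [0, 0, 0.32]]
    - [[1, -0.95, 0.15], [0, 0, 0.32]]
    - [[1, -0.95, 0.15], [0, 0, 0.32]]
    - [[1, -0.95, 0.15], [0, 0, 0.32]]
    - [[1, -0.95, 0.15], [0, 0, 0.32]]
  gripper: 0

```text
time: 2.8
tool_pos: [0.5691, 0.2712, 0.2919]
tcp_rot: [-1.212, -1.209, 1.207]
wrist_force: [-0.8, 1.1, -0.3]
width: 1.003
```

```bash
python3 - <<'E'
from h import *
st,p,d=snap('wrist','w1'); print(st['tool_pos'],st['q'],R.from_rotvec(st['tcp_rot']).as_matrix().round(3))
for n in ['plate_mid','board_mid','rest_bed']:
        print(n,[(np.round(w('wrist',x['xyz'],st),3).tolist(),round(x['conf'],2)) for x in cams.mark_of('wrist',n)][:3])
E
```

```text
[0.56910283 0.27122801 0.29185764] [ 4.05812314e-01  1.48503707e-01  1.63086271e+00 -1.06630270e-03
  1.36061958e+00 -1.16215998e+00] [[ 0.003  0.002 -1.   ]
 [ 1.    -0.     0.003]
 [-0.    -1.    -0.002]]
plate_mid []
board_mid [([0.38, 0.224, 0.007], 0.96), ([0.603, 0.272, 0.086], 0.87)]
rest_bed []
```

View pics/w1.png

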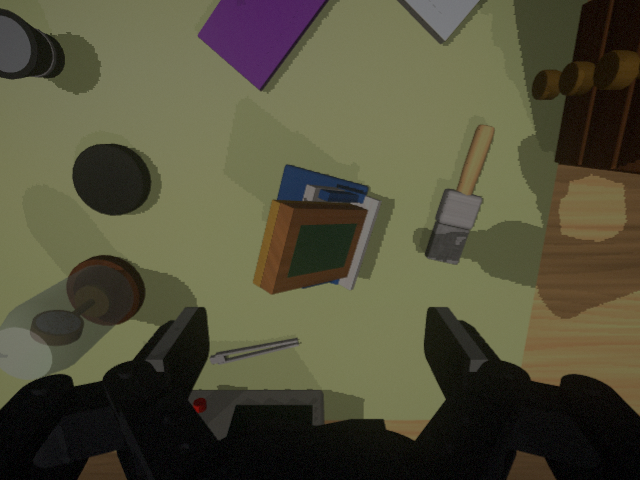

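```bash
cat > fit.py <<'E'
from h import *
def fit(P,seed_mask,th=0.002,it=300,seed=0):
    X=P[seed_mask]; rng=np.random.default_rng(seed); best=None
    for _ in range(it):
        a=X[rng.choice(len(X),3,False)]; n=np.cross(a[1]-a[0],a[2]-a[0]); l=np.linalg.norm(n)
        if l<1e-6: continue
        n/=l; k=np.abs((X-a[0])@n)<th
        if best is None or k.sum()>best.sum(): best=k
    for _ in range(3):
        c=X[best].mean(0); n=np.linalg.svd(X[best]-c,full_matrices=False)[2][2]; best=np.abs((X-c)@n)<th
    if n[2]<0:n=-n
    return n,c,best,X
E
python3 - <<'E'
from fit import *
z=np.load('pics/w1.npz'); st=dict(tool_pos=z['pos'],tcp_rot=z['rot']); P=cloud('wrist',z['d'],st)
m=np.zeros((480,640),bool); m[205:285,270:360]=1; m&=(P[...,2]>.05)&(P[...,2]<.2)
n,c,k,X=fit(P,m); print(n,c,k.sum(),m.sum(), 'tilt',np.degrees(np.arccos(n[2])),'az',np.degrees(np.arctan2(n[1],n[0])))
# bed frame
h=np.array([n[0],n[1],0]);h/=np.linalg.norm(h)
az=h; s,co=np.sin(np.radians(50)),np.cos(np.radians(50))
zb=np.array([s*h[0],s*h[1],co]); yb=np.array([-co*h[0],-co*h[1],s]); xb=np.cross(yb,zb)
Y=X[k]; u=Y@xb; v=Y@yb; q=[0.5,2,50,98,99.5]
print('x',np.percentile(u,q),'y',np.percentile(v,q),'z',np.median(Y@zb))
B=np.stack([xb,yb,zb]); 
mid=np.array([(np.percentile(u,.5)+np.percentile(u,99.5))/2,(np.percentile(v,.5)+np.percentile(v,99.5))/2,np.median(Y@zb)])
top=np.percentile(v,99.7)
print('face centre',mid@B,'pair mid',(mid-[0,0,.013])@B, 'top edge y',top)
np.savez('rest.npz',B=B,mid=mid)
bm=np.array([.603,.272,.088]); print('det board', B@bm)
E
```

```text
[0.19808241 0.73831518 0.64471238] [0.5976834  0.27308578 0.10054906] 5374 6661 tilt 49.855886138026264 az 74.98179498666457
x [-0.54799653 -0.54539313 -0.50587871 -0.47043274 -0.46956382] y [-0.25670238 -0.25357453 -0.18896793 -0.14321075 -0.1424763 ] z 0.3853512228643141
face centre [0.60113922 0.27718667 0.09480469] pair mid [0.59855869 0.26756824 0.08644845] top edge y -0.14219848746039096
det board [-0.5119214  -0.20189192  0.37750912]
```

Request:
play_rows:
  motion:
    - [[-0.15, -0.95, 0.1], [0, 0, -1]]
    - [[-0.15, -0.95, 0.1], [0, 0, -1]]
    - [[-0.15, -0.95, 0.1], [0, 0, -1]]
    - [[-0.15, -0.95, 0.1], [0, 0, -1]]
    - [[-0.15, -0.95, 0.1], [0, 0, -1]]
    - [[-0.15, -0.95, 0.1], [0, 0, -1]]
    - [[-0.15, -0.95, 0.1], [0, 0, -1]]

```text
time: 3.88
tool_pos: [0.5055, -0.1075, 0.3319]
tcp_rot: [-1.483, -0.615, 0.614]
wrist_force: [0.0, 0.4, 0.2]
width: 0.997
```

Request:
play_rows:
  motion:
    - [[-0.04, -0.42, -0.1], [0, 0, -1]]
    - [[-0.04, -0.42, -0.1], [0, 0, -1]]
    - [[-0.04, -0.42, -0.1], [0, 0, -1]]
    - [[-0.04, -0.42, -0.1], [0, 0, -1]]
    - [[-0.04, -0.42, -0.1], [0, 0, -1]]
    - [[-0.04, -0.42, -0.1], [0, 0, -1]]

```text
time: 4.62
tool_pos: [0.4909, -0.2722, 0.2914]
tcp_rot: [-1.57, -0.006, 0.005]
wrist_force: [0.4, -0.2, 0.0]
width: 0.999
```

```bash
python3 - <<'E'
from h import *
st,p,d=snap('wrist','w2'); print(st['tool_pos'],st['q'],R.from_rotvec(st['tcp_rot']).as_matrix().round(3))
for n in ['handle_top','button_top','nest_bed','nose_tip']:
        print(n,[(np.round(w('wrist',x['xyz'],st),3).tolist(),round(x['conf'],2)) for x in cams.mark_of('wrist',n)][:3])
E
```

```text
[ 0.49086646 -0.27218598  0.29138802] [-5.50945354e-01  1.63542022e-02  1.77392732e+00  4.55271245e-04
  1.35120886e+00 -5.58316287e-01] [[ 1.     0.    -0.007]
 [ 0.007  0.     1.   ]
 [ 0.    -1.     0.   ]]
handle_top [([0.47, -0.275, 0.131], 0.93)]
button_top [([0.481, -0.334, 0.086], 0.85), ([0.767, -0.233, -0.0], 0.45)]
nest_bed [([0.587, -0.295, 0.026], 0.92)]
nose_tip [([0.562, -0.284, 0.077], 0.8)]
```

View pics/w2.png

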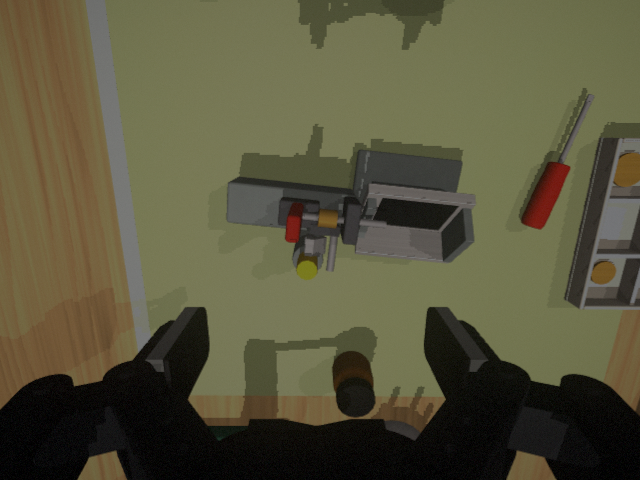

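```bash
python3 - <<'E'
from fit import *
z=np.load('pics/w2.npz'); st=dict(tool_pos=z['pos'],tcp_rot=z['rot']); P=cloud('wrist',z['d'],st); p=z['p'].astype(int)
m=np.zeros((480,640),bool); m[201:224,385:435]=1; m&=P[...,2]>.01
n,c,k,X=fit(P,m); print(n,c,k.sum(),m.sum(),'tilt',np.degrees(np.arccos(n[2])),'az',np.degrees(np.arctan2(n[1],n[0])))
# walls: big vertical faces -> yaw; use block front face/top edges
h=n[:2]/np.linalg.norm(n[:2]); s,co=np.sin(np.radians(50)),np.cos(np.radians(50))
zb=np.array([s*h[0],s*h[1],co]); yb=np.array([-co*h[0],-co*h[1],s]); xb=np.cross(yb,zb); B=np.stack([xb,yb,zb])
print('xb',xb,'zface',np.median(X[k]@zb))
# red handle
hs=cv2.cvtColor(z['p'],cv2.COLOR_RGB2HSV)
r=((hs[...,0]<8)|(hs[...,0]>172))&(hs[...,1]>150)&(P[...,2]>.08); r[:,:250]=0; r[:,350:]=0
Q=P[r]; t=Q[Q[:,2]>.129]; print('handle',len(Q),Q[:,2].max(),'top',np.median(t[:,2]),(t[:,:2].min(0)+t[:,:2].max(0))/2, 'in bed x', np.percentile(t@xb,[1,99]),'h', np.percentile(t[:,:2]@h,[1,99]), len(t))
y=(hs[...,0]>22)&(hs[...,0]<35)&(hs[...,1]>180)&(P[...,2]>.075); y[:,:280]=0;y[:,330:]=0;y[:230]=0;y[290:]=0
Q=P[y]; t=Q[Q[:,2]>.083]; print('button',np.median(Q[:,2]),Q.min(0),Q.max(0),(t[:,:2].min(0)+t[:,:2].max(0))/2)
# points in nest in bed coordinates: grid image 
zf=np.median(X[k]@zb); 
G=P.reshape(-1,3); sel=(G[:,2]>.02)&(np.abs(G[:,0]-.59)<.1)&(np.abs(G[:,1]+.28)<.1); G=G[sel]
b=G@B.T; b[:,2]-=zf
# cheek tops: z>8mm 
for lo,hi in [(.010,.014),(.034,.038)]:
    q=b[(b[:,2]>lo)&(b[:,2]<hi)]; print(lo,len(q)); print(np.histogram(q[:,0],bins=np.arange(q[:,0].min(),q[:,0].max()+.004,.004)))
np.savez('nest.npz',B=B,zf=zf)
E
```

```text
[-0.07685931 -0.76177937  0.6432611 ] [ 0.58735548 -0.27596238  0.05905924] 1139 1150 tilt 49.96457644903821 az -95.7613295172902
xb [ 0.99494869 -0.1003848   0.        ] zface 0.2031271201518613
handle 670 0.4332935146057462 top 0.13540283839561154 [ 0.48077192 -0.24328224] in bed x [0.49067824 0.5196409 ] h [0.20964168 0.23735009] 551
button 0.08727347088526619 [ 0.47138242 -0.33900865  0.07563892] [ 0.4909661  -0.19932448  0.43329351] [ 0.48140128 -0.26916657]
0.01 602
(array([20,  1,  2,  0,  2,  0,  7, 14,  6,  4,  0,  0, 58, 84, 49, 13, 12,
       11, 12, 11, 12, 12, 11, 14, 12, 12,  9, 11, 14,  9, 12, 12, 13, 12,
       11, 14, 91, 11,  4]), array([0.51495691, 0.51895691, 0.52295691, 0.52695691, 0.53095691,
       0.53495691, 0.53895691, 0.54295691, 0.54695691, 0.55095691,
       0.55495691, 0.55895691, 0.56295691, 0.56695691, 0.57095691,
       0.57495691, 0.57895691, 0.58295691, 0.58695691, 0.59095691,
       0.59495691, 0.59895691, 0.60295691, 0.60695691, 0.61095691,
       0.61495691, 0.61895691, 0.62295691, 0.62695691, 0.63095691,
       0.63495691, 0.63895691, 0.64295691, 0.64695691, 0.65095691,
       0.65495691, 0.65895691, 0.66295691, 0.66695691, 0.67095691]))
0.034 439
(array([ 13,  19,  13,  10,  19,   9,  27,  21,  22,  15,   0,   0,   1,
         0,   1,   1,   0,   2,   3,   0,   3,   0,   0,   3,   0,   2,
         1,   2,   3,   0,   0,   1,   1,   2,   2, 115,  98,  30]), array([0.51850662, 0.52250662, 0.52650662, 0.53050662, 0.53450662,
       0.53850662, 0.54250662, 0.54650662, 0.55050662, 0.55450662,
       0.55850662, 0.56250662, 0.56650662, 0.57050662, 0.57450662,
       0.57850662, 0.58250662, 0.58650662, 0.59050662, 0.59450662,
       0.59850662, 0.60250662, 0.60650662, 0.61050662, 0.61450662,
       0.61850662, 0.62250662, 0.62650662, 0.63050662, 0.63450662,
       0.63850662, 0.64250662, 0.64650662, 0.65050662, 0.65450662,
       0.65850662, 0.66250662, 0.66650662, 0.67050662]))
```

```bash
python3 - <<'E'
from fit import *
z=np.load('pics/w2.npz'); st=dict(tool_pos=z['pos'],tcp_rot=z['rot']); P=cloud('wrist',z['d'],st)
N=np.load('nest.npz'); B=N['B']; zf=float(N['zf']); b=P@B.T; b[...,2]-=zf
ok=(P[...,2]>.02)&(P[...,2]<.2)
# deep cheek inner face
m=ok&(b[...,0]>.650)&(b[...,0]<.6640)&(b[...,2]>.004)&(b[...,2]<.033)&(np.abs(P[...,1]+.29)<.09)
n,c,k,X=fit(P,m,.0015); 
if n[0]<0:n=-n
print('cheek+ n',n,'yaw',np.degrees(np.arctan2(n[1],n[0])),c,k.sum(),m.sum(),'u',np.median(X[k]@B[0]))
# ledge face: y normal
m=ok&(b[...,0]>.585)&(b[...,0]<.650)&(b[...,2]>.004)&(b[...,2]<.032)&(np.abs(P[...,1]+.29)<.09)
n,c,k,X=fit(P,m,.0015); print('ledge n',n,'az',np.degrees(np.arctan2(n[1],n[0])),c,k.sum(),m.sum(),'v',np.median(X[k]@B[1]))
# -x cheek top edge: points z 10-14
m=ok&(b[...,0]>.556)&(b[...,0]<.580)&(b[...,2]>.0105)&(b[...,2]<.0135)&(P[...,1]<-.2)
q=b[m]; print('cheek- top',len(q),np.percentile(q[:,0],[2,50,98]),q[:,1].min(),q[:,1].max())
e=[];
for v0 in np.arange(q[:,1].min(),q[:,1].max(),.006):
    t=q[(q[:,1]>=v0)&(q[:,1]<v0+.006)]
    if len(t)>4: e.append((round(v0,3),t[:,0].min().round(4),t[:,0].max().round(4)))
print(e)
hs=cv2.cvtColor(z['p'],cv2.COLOR_RGB2HSV)
for nm,m in [('handle',((hs[...,0]<8)|(hs[...,0]>172))&(hs[...,1]>120)&(P[...,2]>.131)&(P[...,2]<.14)),('button',(hs[...,0]>22)&(hs[...,0]<35)&(hs[...,1]>150)&(P[...,2]>.085)&(P[...,2]<.092))]:
    m&=ok; m[:,:250]=0; m[:,350:]=0
    q=P[m]; bb=q@B.T
    rect=cv2.minAreaRect((q[:,:2]*1000).astype(np.float32)); print(nm,len(q),rect,np.median(q[:,2]))
E
```

```text
cheek+ n [ 0.99442755 -0.10528722 -0.00533432] yaw -6.043801317704321 [ 0.63252391 -0.29946808  0.06575651] 705 948 u 0.6593740089624325
ledge n [0.06548229 0.64099414 0.7647474 ] az 84.16704752940457 [ 0.58874637 -0.31492108  0.04141785] 1286 1326 v -0.13168372726721117
cheek- top 181 [0.56462166 0.5689256  0.57773128] -0.13278981941753526 -0.07219794795072214
[(np.float64(-0.133), np.float64(0.5657), np.float64(0.58)), (np.float64(-0.127), np.float64(0.5647), np.float64(0.573)), (np.float64(-0.121), np.float64(0.5646), np.float64(0.5725)), (np.float64(-0.115), np.float64(0.5656), np.float64(0.572)), (np.float64(-0.097), np.float64(0.5643), np.float64(0.5733)), (np.float64(-0.091), np.float64(0.5647), np.float64(0.5728)), (np.float64(-0.085), np.float64(0.5646), np.float64(0.5731)), (np.float64(-0.079), np.float64(0.5646), np.float64(0.5732))]
handle 367 ((470.8863525390625, -275.30523681640625), (23.41281509399414, 11.810529708862305), 82.74395751953125) 0.1349580788913991
button 321 ((481.5458679199219, -329.2051086425781), (19.820249557495117, 20.06758689880371), 67.47258758544922) 0.08730134508820647
```

```bash
python3 - <<'E'
from fit import *
z=np.load('pics/w2.npz'); st=dict(tool_pos=z['pos'],tcp_rot=z['rot']); P=cloud('wrist',z['d'],st).reshape(-1,3)
for x in np.arange(.4,.66,.01):
    k=(abs(P[:,0]-x)<.005)&(abs(P[:,1]+.275)<.06)&(P[:,2]<.2); print(round(x,2),P[k,2].max().round(3), end='; ')
yaw=np.radians(-5.9); c,s=np.cos(yaw),np.sin(yaw)
Rt=np.array([[c,0,-s],[s,0,c],[0,-1,0]]); print(np.linalg.det(Rt))
S=bot.read_state(); print(turn(S,Rt),(np.array([.4709,-.2753,.17])-S['tool_pos'])/.4)
E
```

```text
0.4 0.054; 0.41 0.053; 0.42 0.054; 0.43 0.054; 0.44 0.053; 0.45 0.076; 0.46 0.133; 0.47 0.137; 0.48 0.136; 0.49 0.089; 0.5 0.088; 0.51 0.088; 0.52 0.096; 0.53 0.096; 0.54 0.082; 0.55 0.083; 0.56 0.082; 0.57 0.081; 0.58 0.081; 0.59 0.081; 0.6 0.081; 0.61 0.08; 0.62 0.082; 0.63 0.097; 0.64 0.099; 0.65 0.08; 1.0
[ 0.00031566  0.00056385 -0.13698369] [-0.04901632 -0.00541813 -0.30396277]
```

Request:
play_rows:
  motion:
    - [[-0.05, -0.008, -0.15], [0, 0, -0.137]]
    - [[-0.05, -0.008, -0.3], [0, 0, -0.137]]
    - [[-0.05, -0.008, -0.4], [0, 0, -0.137]]
    - [[-0.05, -0.008, -0.456], [0, 0, -0.137]]
    - [[-0.05, -0.008, -0.456], [0, 0, -0.137]]
    - [[-0.05, -0.008, -0.456], [0, 0, -0.137]]
  gripper: 0.5

```text
time: 5.62
tool_pos: [0.4711, -0.2775, 0.1102]
tcp_rot: [-1.57, 0.081, -0.084]
wrist_force: [0.7, 0.0, 0.9]
width: 0.502
```

Request:
play_rows:
  motion:
    - [[0, 0, 0], [0, 0, 0]]
    - [[0, 0, 0], [0, 0, 0]]
    - [[0, 0, 0], [0, 0, 0]]
    - [[0, 0, 0], [0, 0, 0]]
    - [[0, 0, 0], [0, 0, 0]]
  gripper: 1
  squeeze: 50

```text
time: 6.25
tool_pos: [0.4708, -0.2776, 0.1106]
tcp_rot: [-1.571, 0.081, -0.083]
wrist_force: [-1.7, 0.6, 6.1]
width: 0.129
```

Request:
play_rows:
  motion:
    - [[-0.03, 0.003, 0], [0, 0, 0]]
    - [[-0.06, 0.006, 0], [0, 0, 0]]
    - [[-0.085, 0.0088, 0], [0, 0, 0]]
    - [[-0.097, 0.01, 0], [0, 0, 0]]
    - [[-0.097, 0.01, 0], [0, 0, 0]]
    - [[-0.097, 0.01, 0], [0, 0, 0]]

```text
time: 7.0
tool_pos: [0.4342, -0.2739, 0.1106]
tcp_rot: [-1.571, 0.077, -0.089]
wrist_force: [8.6, 0.8, 0.5]
width: 0.13
```

Request:
play_rows:
  motion:
    - [[-0.005, 0.0005, 0], [0, 0, 0]]
    - [[-0.005, 0.0005, 0], [0, 0, 0]]

```text
time: 7.25
tool_pos: [0.4324, -0.2738, 0.1106]
tcp_rot: [-1.572, 0.077, -0.089]
wrist_force: [8.9, 0.2, -0.0]
width: 0.125
```

Request:
play_rows:
  motion:
    - [[0, 0, 0], [0, 0, 0]]
    - [[0, 0, 0], [0, 0, 0]]
    - [[0, 0, 0], [0, 0, 0]]
    - [[0, 0, 0.05], [0, 0, 0]]
    - [[0, 0, 0.2], [0, 0, 0]]
    - [[0, 0, 0.35], [0, 0, 0]]
    - [[0, 0, 0.45], [0, 0, 0]]
    - [[0, 0, 0.45], [0, 0, 0]]
  gripper: 0.4

```text
time: 8.25
tool_pos: [0.4309, -0.2742, 0.2935]
tcp_rot: [-1.574, 0.078, -0.088]
wrist_force: [0.1, -0.1, -0.4]
width: 0.599
```

```bash
python3 - <<'E'
from h import *
st,p,d=snap('wrist','w3'); print(st['tool_pos'],st['time'])
for n in ['handle_top','nose_tip']:
        print(n,[(np.round(w('wrist',x['xyz'],st),3).tolist(),round(x['conf'],2)) for x in cams.mark_of('wrist',n)][:3])
P=cloud('wrist',d,st); hs=cv2.cvtColor(p,cv2.COLOR_RGB2HSV)
m=((hs[...,0]<8)|(hs[...,0]>172))&(hs[...,1]>120)&(P[...,2]>.131)&(P[...,2]<.14)
q=P[m]; print(cv2.minAreaRect((q[:,:2]*1000).astype(np.float32)),len(q))
E
```

```text
[ 0.43093889 -0.27418132  0.29346122] 8.25
handle_top [([0.441, -0.274, 0.131], 0.66)]
nose_tip [([0.529, -0.28, 0.076], 0.77)]
((439.06005859375, -271.7103271484375), (22.693073272705078, 10.966329574584961), 84.57469940185547) 366
```

View pics/w3.png

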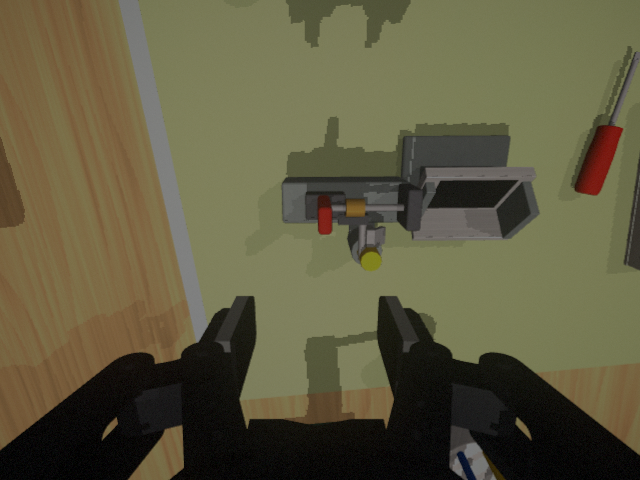

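```bash
cat > poses.py <<'E'
from h import *
def bed(azdeg,x,y,z):
    a=np.radians(azdeg); h=np.array([np.cos(a),np.sin(a)]); s,co=np.sin(np.radians(50)),np.cos(np.radians(50))
    zb=np.array([s*h[0],s*h[1],co]); yb=np.array([-co*h[0],-co*h[1],s]); xb=np.cross(yb,zb); B=np.stack([xb,yb,zb])
    return B,np.array([x,y,z])@B
RB,RO=bed(74.98,-.509,-.262,.3593)
def rest(x,y,z): return RO+np.array([x,y,z])@RB
Rrest=np.stack([RB[2],-RB[1],RB[0]],1)
E
python3 - <<'E'
from poses import *
print(RO,np.linalg.det(Rrest))
for y in (.074,.13,.20): print(y,rest(0,y,.013))
S=bot.read_state(); print(turn(S,Rrest),S['tool_pos'])
from fit import *
for f in ['w2','w3']:
    z=np.load(f'pics/{f}.npz'); st=dict(tool_pos=z['pos'],tcp_rot=z['rot']); P=cloud('wrist',z['d'],st)
    B=bed(-95.9,0,0,0)[0]; b=P@B.T; ok=(P[...,2]>.02)&(P[...,2]<.2)&(abs(P[...,1]+.29)<.09)&(P[...,0]>.55)&(P[...,0]<.68)
    def F(m):
        n,c,k,X=fit(P,m&ok,.0015); return n.round(3),(c@B.T).round(4),k.sum()
    zf=.2031
    u=b[...,0]; zz=b[...,2]-zf
    print(f,'bed',F((u>.58)&(u<.65)&(abs(zz)<.003)&(b[...,1]>-.12)&(b[...,1]<-.072)))
    print('ledge',F((u>.58)&(u<.65)&(zz>.004)&(zz<.032)&(abs(b[...,1]+.1317)<.004)))
    print('cheek+',F((abs(u-.6594)<.004)&(zz>.004)&(zz<.032)&(b[...,1]>-.127)))
    m=ok&(abs(u-.568)<.007)&(zz>.0105)&(zz<.0135)&(b[...,1]>-.127)&(b[...,1]<-.08)
    print('cheek-',np.percentile(u[m],[3,97]),m.sum())
E
```

```text
[0.60658491 0.2965825  0.03024994] 1.0000000000000002
0.074 [0.59683864 0.26025964 0.09529347]
0.13 [0.58751003 0.22549333 0.13819196]
0.2 [0.57584926 0.18203544 0.19181507]
[ 0.54652001 -0.79882872  1.72034457] [ 0.42841622 -0.27227866  0.28728069]
w2 bed (array([-0.078, -0.763,  0.642]), array([ 0.6152, -0.0942,  0.202 ]), np.int64(1504))
ledge (array([0.065, 0.642, 0.764]), array([ 0.6148, -0.1308,  0.2214]), np.int64(1387))
cheek+ (array([-0.995,  0.104,  0.001]), array([ 0.66  , -0.0961,  0.2213]), np.int64(616))Traceback (most recent call last):
  File "<stdin>", line 17, in <module>
    return _quantile_unchecked(
        a, q, axis, out, overwrite_input, method, keepdims, weights)
    return _ureduce(a,
                    func=_quantile_ureduce_func,
    ...<5 lines>...
                    overwrite_input=overwrite_input,
                    method=method)
    r = func(a, **kwargs)
    result = _quantile(arr,
                       quantiles=q,
    ...<2 lines>...
                       out=out,
                       weights=wgt)
    slices_having_nans = np.isnan(arr[-1, ...])
                                  ~~~^^^^^^^^^
IndexError: index -1 is out of bounds for axis 0 with size 0
```

```bash
python3 - <<'E'
from poses import *
from fit import *
S=bot.read_state(); print(turn(S,Rrest),S['tool_pos'],S['joint_vel'].round(3),S['time'])
for f in ['w2','w3']:
    z=np.load(f'pics/{f}.npz'); st=dict(tool_pos=z['pos'],tcp_rot=z['rot']); P=cloud('wrist',z['d'],st)
    B=bed(-95.9,0,0,0)[0]; b=P@B.T; ok=(P[...,2]>.02)&(P[...,2]<.2)&(abs(P[...,1]+.29)<.09)&(P[...,0]>.55)&(P[...,0]<.68)
    def F(m):
        n,c,k,X=fit(P,m&ok,.0015); return n.round(3),(c@B.T).round(4),k.sum()
    zf=.2020
    u=b[...,0]; zz=b[...,2]-zf
    print(f,'bed',F((u>.58)&(u<.65)&(abs(zz)<.006)&(b[...,1]>-.12)&(b[...,1]<-.072)))
    print('ledge',F((u>.58)&(u<.65)&(zz>.004)&(zz<.032)&(abs(b[...,1]+.131)<.006)))
    print('cheek+',F((abs(u-.66)<.006)&(zz>.004)&(zz<.032)&(b[...,1]>-.125)))
    m=ok&(abs(u-.568)<.009)&(zz>.0090)&(zz<.015)&(b[...,1]>-.127)&(b[...,1]<-.08)
    print('cheek-',m.sum(),np.percentile(u[m],[3,97]))
E
```

```text
[ 0.54652001 -0.79882872  1.72034457] [ 0.42841622 -0.27227866  0.28728069] [ 0.001  0.016  0.019 -0.002 -0.001 -0.   ] 8.4
w2 bed (array([-0.078, -0.763,  0.642]), array([ 0.6152, -0.0942,  0.202 ]), np.int64(1504))
ledge (array([0.065, 0.641, 0.765]), array([ 0.6148, -0.1308,  0.2202]), np.int64(1388))
cheek+ (array([-0.995,  0.104,  0.001]), array([ 0.66  , -0.0954,  0.2201]), np.int64(596))Traceback (most recent call last):
  File "<stdin>", line 15, in <module>
    return _quantile_unchecked(
        a, q, axis, out, overwrite_input, method, keepdims, weights)
    return _ureduce(a,
                    func=_quantile_ureduce_func,
    ...<5 lines>...
                    overwrite_input=overwrite_input,
                    method=method)
    r = func(a, **kwargs)
    result = _quantile(arr,
                       quantiles=q,
    ...<2 lines>...
                       out=out,
                       weights=wgt)
    slices_having_nans = np.isnan(arr[-1, ...])
                                  ~~~^^^^^^^^^
IndexError: index -1 is out of bounds for axis 0 with size 0
```

Request:
play_rows:
  motion:
    - [[0.3, 0.95, 0.18], [0.18, -0.27, 0.57]]
    - [[0.3, 0.95, 0.18], [0.18, -0.27, 0.57]]
    - [[0.3, 0.95, 0.18], [0.18, -0.27, 0.57]]
    - [[0.3, 0.95, 0.18], [0.18, -0.27, 0.57]]
    - [[0.3, 0.95, 0.18], [0.18, -0.27, 0.57]]
    - [[0.3, 0.95, 0.18], [0.18, -0.27, 0.57]]
    - [[0.3, 0.95, 0.18], [0.18, -0.27, 0.57]]
  gripper: 0

```text
time: 9.28
tool_pos: [0.5488, 0.1101, 0.3586]
tcp_rot: [-1.396, -0.419, 0.112]
wrist_force: [-0.4, -0.3, 0.2]
width: 1.001
```

```bash
python3 - <<'E'
from poses import *
from fit import *
S=bot.read_state(); print(turn(S,Rrest),(rest(0,.2,.013)-S['tool_pos'])/.4,S['tool_pos'],S['q'].round(2))
for f in ['w2','w3']:
    z=np.load(f'pics/{f}.npz'); st=dict(tool_pos=z['pos'],tcp_rot=z['rot']); P=cloud('wrist',z['d'],st)
    B=bed(-95.9,0,0,0)[0]; b=P@B.T; ok=(P[...,2]>.02)&(P[...,2]<.2)&(abs(P[...,1]+.29)<.09)&(P[...,0]>.51)&(P[...,0]<.68)
    def F(m):
        n,c,k,X=fit(P,m&ok,.0015); return n.round(3),(c@B.T).round(4),k.sum()
    zf=.2020
    u=b[...,0]; zz=b[...,2]-zf
    print(f,'bed',F((u>.58)&(u<.65)&(abs(zz)<.006)&(b[...,1]>-.12)&(b[...,1]<-.072)))
    print('ledge',F((u>.58)&(u<.65)&(zz>.004)&(zz<.032)&(abs(b[...,1]+.131)<.006)))
    print('cheek+',F((abs(u-.66)<.006)&(zz>.004)&(zz<.032)&(b[...,1]>-.125)))
    m=ok&(abs(u-.568)<.009)&(zz>.0090)&(zz<.015)&(b[...,1]>-.127)&(b[...,1]<-.08)
    print('cheek-',m.sum(),np.percentile(u[m],[3,97]))
E
```

```text
[ 0.36409809 -0.5300428   1.14815357] [ 0.06772894  0.17982452 -0.41688204] [0.54875768 0.11010563 0.35856789] [ 0.04 -0.14  1.82  0.18  1.29 -0.34]
w2 bed (array([-0.078, -0.762,  0.643]), array([ 0.6152, -0.0942,  0.2021]), np.int64(1503))
ledge (array([0.065, 0.642, 0.764]), array([ 0.6148, -0.1306,  0.2202]), np.int64(1389))
cheek+ (array([-0.995,  0.104,  0.001]), array([ 0.6598, -0.0952,  0.2202]), np.int64(595))
cheek- 125 [0.56482151 0.57322417]
w3 bed (array([-0.076, -0.762,  0.643]), array([ 0.6152, -0.0945,  0.2021]), np.int64(1606))
ledge (array([0.064, 0.636, 0.769]), array([ 0.615 , -0.1307,  0.2203]), np.int64(1394))
cheek+ (array([-0.995,  0.101,  0.002]), array([ 0.6598, -0.0957,  0.2202]), np.int64(801))
cheek- 120 [0.56473106 0.57333102]
```

Request:
play_rows:
  motion:
    - [[0.068, 0.1, -0.15], [0.22, -0.33, 0.72]]
    - [[0.068, 0.1, -0.15], [0.22, -0.33, 0.72]]
    - [[0.068, 0.1, -0.15], [0.22, -0.33, 0.72]]
    - [[0.068, 0.1, -0.15], [0.22, -0.33, 0.72]]
    - [[0.068, 0.1, -0.15], [0.22, -0.33, 0.72]]
    - [[0.068, 0.1, -0.15], [0.22, -0.33, 0.72]]

```text
time: 10.02
tool_pos: [0.5761, 0.1472, 0.2995]
tcp_rot: [-1.093, -1.009, 0.344]
wrist_force: [-0.6, -0.5, 0.1]
width: 1.001
```

```bash
python3 - <<'E'
from poses import *
S=bot.read_state(); print(turn(S,Rrest),(rest(0,.17,.013)-S['tool_pos'])/.4,S['tool_pos'],S['q'].round(2))
E
```

```text
[ 0.14096458 -0.19743519  0.43520721] [ 0.01193806  0.13368377 -0.32678992] [0.57607151 0.14718674 0.29954971] [-0.08 -0.09  1.95  0.56  1.13 -1.21]
```

Request:
play_rows:
  motion:
    - [[0.012, 0.1, -0.05], [0.141, -0.197, 0.435]]
    - [[0.012, 0.134, -0.15], [0.141, -0.197, 0.435]]
    - [[0.012, 0.134, -0.327], [0.141, -0.197, 0.435]]
    - [[0.012, 0.134, -0.327], [0.141, -0.197, 0.435]]
    - [[0.012, 0.134, -0.327], [0.141, -0.197, 0.435]]
    - [[0.012, 0.134, -0.327], [0.141, -0.197, 0.435]]

```text
time: 10.78
tool_pos: [0.5835, 0.201, 0.1735]
tcp_rot: [-0.856, -1.349, 0.475]
wrist_force: [0.5, -0.4, -0.3]
width: 0.998
```

```bash
python3 - <<'E'
from poses import *
st,p,d=snap('wrist','w4')
S=bot.read_state(); print(turn(S,Rrest),(rest(0,.074,.013)-S['tool_pos'])/.4,S['tool_pos'],S['q'].round(2))
E
```

```text
[-0.00124366  0.00993636 -0.00099711] [ 0.03334331  0.14830781 -0.19584088] [0.58350132 0.20093652 0.17362982] [-0.08  0.11  2.06  0.85  1.01 -1.87]
```

View pics/w4.png

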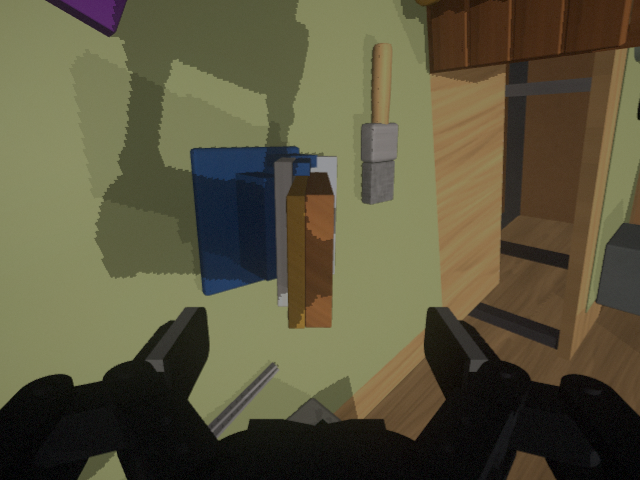

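```bash
python3 - <<'E'
from poses import *
z=np.load('pics/w4.npz'); st=dict(tool_pos=z['pos'],tcp_rot=z['rot']); P=cloud('wrist',z['d'],st)
b=(P-RO)@RB.T; 
m=np.zeros((480,640),bool); m[165:330,285:336]=1; m&=(abs(b[...,1]-.12)<.004)&(abs(b[...,0])<.06)&(b[...,2]>-.01)&(b[...,2]<.04)
q=b[m]; print(len(q),'y',np.median(q[:,1]),'x',np.percentile(q[:,0],[1,99]),'z',np.percentile(q[:,2],[1,99]))
hs=cv2.cvtColor(z['p'],cv2.COLOR_RGB2HSV)
for r in (220,260,300): print([hs[r,c].tolist() for c in range(288,332,4)])
for zz in range(-2,30,2):
    k=m&(abs(b[...,2]*1000-zz)<1); print(zz,k.sum(),hs[k].mean(0).round() if k.any() else '',np.percentile(b[k][:,0],[1,99]).round(4) if k.any() else '')
E
```

```text
6124 y 0.11908782723793779 x [-0.03914644  0.03919837] z [5.41535837e-05 2.54528340e-02]
[[17, 169, 92], [19, 171, 91], [19, 177, 88], [18, 171, 91], [17, 173, 84], [13, 165, 93], [14, 162, 129], [14, 156, 132], [13, 156, 132], [14, 163, 127], [14, 156, 126]]
[[18, 158, 84], [19, 173, 93], [19, 178, 90], [19, 181, 90], [18, 165, 88], [14, 168, 76], [14, 159, 80], [13, 140, 84], [14, 160, 83], [14, 163, 83], [13, 156, 85]]
[[19, 158, 76], [20, 169, 89], [19, 164, 87], [19, 159, 90], [19, 167, 87], [14, 149, 84], [14, 157, 81], [14, 159, 130], [14, 158, 131], [13, 158, 126], [14, 155, 125]]
-2 0  
0 274 [ 19. 158.  81.] [-0.0395  0.0382]
2 467 [ 19. 167.  89.] [-0.0397  0.0388]
4 476 [ 19. 167.  90.] [-0.0395  0.0389]
6 477 [ 19. 168.  92.] [-0.0396  0.0388]
8 477 [ 19. 168.  95.] [-0.0397  0.0388]
10 435 [ 16. 160.  84.] [-0.0391  0.0389]
12 535 [ 14. 158.  98.] [-0.0387  0.0394]
14 421 [ 14. 158. 103.] [-0.0388  0.0396]
16 505 [ 14. 158. 105.] [-0.0388  0.0393]
18 468 [ 14. 157. 109.] [-0.039   0.0394]
20 471 [ 14. 157. 106.] [-0.0391  0.0395]
22 475 [ 14. 157. 109.] [-0.0387  0.0394]
24 470 [ 14. 156. 108.] [-0.0389  0.0395]
26 173 [ 16. 102. 113.] [-0.0377  0.0392]
28 0
```

Request:
play_rows:
  motion:
    - [[0.011, 0.05, -0.066], [0, 0.01, 0]]
    - [[0.022, 0.1, -0.132], [0, 0.01, 0]]
    - [[0.033, 0.148, -0.196], [0, 0.01, 0]]
    - [[0.033, 0.148, -0.196], [0, 0.01, 0]]
    - [[0.033, 0.148, -0.196], [0, 0.01, 0]]

```text
time: 11.45
tool_pos: [0.596, 0.26, 0.0939]
tcp_rot: [-0.853, -1.34, 0.479]
wrist_force: [-0.5, -0.5, 0.3]
width: 0.998
```

```bash
python3 - <<'E'
from poses import *
S=bot.read_state(); print(turn(S,Rrest),(S['tool_pos']-RO)@RB.T,S['wrist_force'])
E
```

```text
[-0.00168748 -0.0028514  -0.00122949] [0.00071918 0.07323927 0.01174192] [-0.48312519 -0.53972713  0.26685906]
```

Request:
play_rows:
  motion:
    - [[0.001, 0.002, 0.002], [0, 0, 0]]
    - [[0.001, 0.002, 0.002], [0, 0, 0]]
    - [[0.001, 0.002, 0.002], [0, 0, 0]]
    - [[0.001, 0.002, 0.002], [0, 0, 0]]
    - [[0.001, 0.002, 0.002], [0, 0, 0]]
    - [[0.001, 0.002, 0.002], [0, 0, 0]]
    - [[0.001, 0.002, 0.002], [0, 0, 0]]
  gripper: 1
  squeeze: 90

```text
time: 12.32
tool_pos: [0.596, 0.2613, 0.0944]
tcp_rot: [-0.851, -1.339, 0.478]
wrist_force: [-1.3, -0.2, 6.2]
width: 0.29
```

```bash
python3 - <<'E'
from poses import *
S=bot.read_state(); print(turn(S,Rrest),(S['tool_pos']-RO)@RB.T,S['wrist_force'],S['width']*85)
print('per 100mm up slope',RB[1]*.1/.4, 'out 5mm',RB[2]*.005/.4)
E
```

```text
[-0.00416895 -0.00474819 -0.00098812] [0.00111983 0.07283744 0.0130663 ] [-1.26703817 -0.18536095  6.1751362 ] 24.624237714039854
per 100mm up slope [-0.0416456  -0.15520676  0.19151111] out 5mm [0.00248156 0.00924841 0.00803485]
```

Request:
play_rows:
  motion:
    - [[-0.003, -0.012, 0.022], [0, 0, 0]]
    - [[-0.012, -0.044, 0.062], [0, 0, 0]]
    - [[-0.025, -0.093, 0.12], [0, 0, 0]]
    - [[-0.04, -0.15, 0.2], [0, 0, 0]]
    - [[-0.05, -0.15, 0.35], [0, 0, 0]]
    - [[-0.05, -0.15, 0.5], [0, 0, 0]]
    - [[-0.05, -0.15, 0.6], [0, 0, 0]]
    - [[-0.05, -0.15, 0.6], [0, 0, 0]]

```text
time: 13.32
tool_pos: [0.5765, 0.2001, 0.3363]
tcp_rot: [-0.856, -1.343, 0.478]
wrist_force: [0.7, -0.4, -4.5]
width: 0.291
```

```bash
python3 - <<'E'
from poses import *
st,p,d=snap('wrist','w5')
print(st['tool_pos'],st['wrist_force'],st['width'],st['q'].round(2))
snap('side','s5')
E
```

```text
[0.57645195 0.20007927 0.33627102] [ 0.65079382 -0.40734262 -4.51987456] 0.2909639653586 [-0.08 -0.05  1.9   0.73  1.24 -1.62]
```

View pics/w5.png

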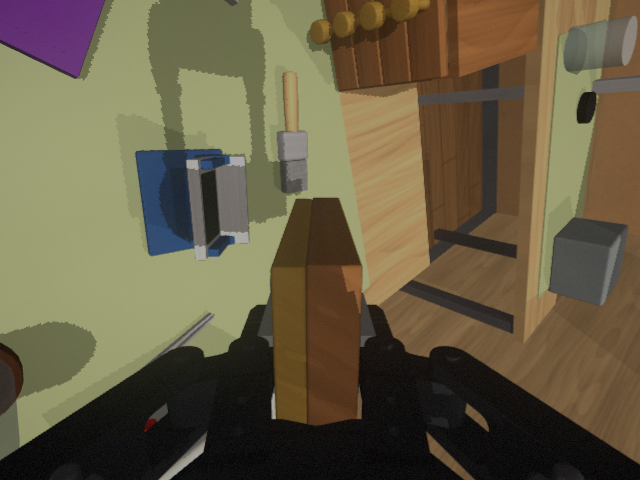

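View pics/s5.png

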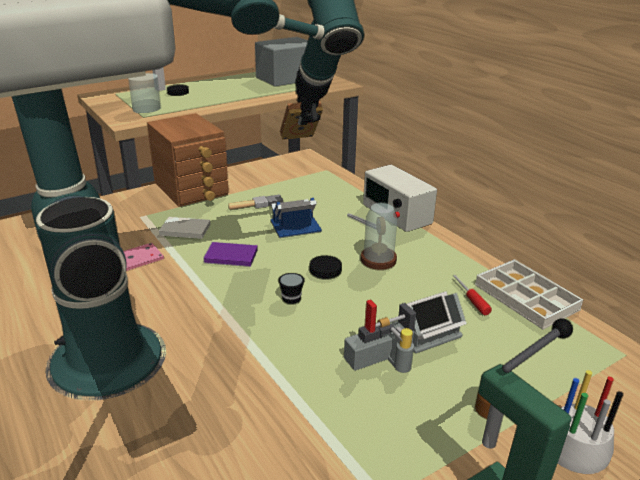

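```bash
cat > inhand.py <<'E'
from poses import *
from fit import *
import sys
z=np.load(f'pics/{sys.argv[1]}.npz'); c=cams.calibration('wrist'); st=dict(tool_pos=np.zeros(3),tcp_rot=np.zeros(3)); P=cloud('wrist',z['d'],st)
# side face facing camera: tool z ~ +.04
print('region z hist')
m=(abs(P[...,0])<.02)&(abs(P[...,2]-.04)<.006)&(P[...,1]>-.06)&(P[...,1]<.09)
n,cc,k,X=fit(P,m,.0015)
print('side face n',n.round(4),cc.round(4),k.sum(),'x',np.percentile(X[k][:,0],[1,99]).round(4),'y',np.percentile(X[k][:,1],[1,99]).round(4),'z',np.median(X[k][:,2]).round(4))
Y=X[k]
for y0 in np.arange(-.05,.08,.02):
    t=Y[abs(Y[:,1]-y0)<.006]
    if len(t)>5: print(round(y0,2),np.percentile(t[:,0],[2,98]).round(4),np.median(t[:,2]).round(4))
m=(abs(P[...,0])<.018)&(abs(P[...,2])<.045)&(abs(P[...,1]+.046)<.006)
n,cc,k,X=fit(P,m,.0015); print('end face n',n.round(4),cc.round(4),k.sum(),'z',np.percentile(X[k][:,2],[1,99]).round(4))
# camera-facing lines of side-face 
E
python3 inhand.py w5
python3 - <<'E'
from poses import *
NB,NO=bed(-95.85,0,0,0)
S=bot.read_state()
B9=bed(-95.9,0,0,0)[0]; NO=np.array([.6167,-.1307,.2021])@B9; print('nest origin',NO)
Rn=np.stack([-NB[2],-NB[1],-NB[0]],1); print(np.linalg.det(Rn))
print('turn',turn(S,Rn),'to above',(NO+np.array([0,.074+.13,.015])@NB), NO+np.array([0,.0735,.013])@NB)
E
```

```text
region z hist
side face n [-0.0377  0.0042  0.9993] [-0.0005 -0.0121  0.038 ] 5074 x [-0.0129  0.012 ] y [-0.0469  0.0675] z 0.038
-0.05 [-0.0129  0.0116] 0.0377
-0.03 [-0.0127  0.0116] 0.0383
-0.01 [-0.0126  0.0118] 0.0382
0.01 [-0.0126  0.0117] 0.038
0.03 [-0.0124  0.0118] 0.0379
0.05 [-0.0122  0.0118] 0.0378
0.07 [-0.0122  0.012 ] 0.0376
end face n [-0.0017 -1.      0.0073] [-0.0005 -0.0462  0.014 ] 13808 z [-0.0136  0.0383]
nest origin [ 0.58888329 -0.30095695  0.02978537]
1.0
turn [-1.74786551  0.31264755  0.17502126] to above [ 0.60107733 -0.18194201  0.19570025] [ 0.59268368 -0.26386482  0.09444587]
```

Request:
play_rows:
  motion:
    - [[0.06, -0.9, 0.02], [-0.87, 0.156, 0.088]]
    - [[0.06, -0.9, 0.02], [-0.87, 0.156, 0.088]]
    - [[0.06, -0.9, 0.02], [-0.87, 0.156, 0.088]]
    - [[0.06, -0.9, 0.02], [-0.87, 0.156, 0.088]]
    - [[0.06, -0.9, 0.02], [-0.87, 0.156, 0.088]]
    - [[0.06, -0.9, 0.02], [-0.87, 0.156, 0.088]]
    - [[0.06, -0.9, 0.02], [-0.87, 0.156, 0.088]]
    - [[0.06, -0.9, 0.02], [-0.87, 0.156, 0.088]]

```text
time: 14.42
tool_pos: [0.5977, -0.1587, 0.3367]
tcp_rot: [-1.302, -1.09, 1.061]
wrist_force: [-0.4, 1.0, -4.0]
width: 0.294
```

```bash
cat >> poses.py <<'E'
NB=bed(-95.85,0,0,0)[0]; NO=np.array([.6167,-.1307,.2021])@bed(-95.9,0,0,0)[0]
Rn=np.stack([-NB[2],-NB[1],-NB[0]],1)
def nest(x,y,z): return NO+np.array([x,y,z])@NB
def tn(p): return (np.asarray(p)-NO)@NB.T
E
python3 - <<'E'
from poses import *
S=bot.read_state(); print(S['tool_pos'],S['wrist_force'],S['width'],S['q'].round(2))
print(turn(S,Rn),(nest(0,.22,.016)-S['tool_pos'])/.4)
E
```

```text
[ 0.59770502 -0.1586878   0.33669296] [-0.4341924   0.96844363 -4.00646359] 0.29434265838814216 [-0.3   0.1   1.61  0.01  1.42 -1.69]
[-0.8843136   0.151268    0.08894388] [ 0.01085621 -0.03446305 -0.32023303]
```

Request:
play_rows:
  motion:
    - [[0.01, -0.02, 0], [-0.4, 0.07, 0.04]]
    - [[0.01, -0.02, 0], [-0.884, 0.151, 0.089]]
    - [[0.01, -0.02, 0], [-0.884, 0.151, 0.089]]
    - [[0.01, -0.034, -0.1], [-0.884, 0.151, 0.089]]
    - [[0.01, -0.034, -0.2], [-0.884, 0.151, 0.089]]
    - [[0.01, -0.034, -0.25], [-0.884, 0.151, 0.089]]
    - [[0.01, -0.034, -0.25], [-0.884, 0.151, 0.089]]
    - [[0.01, -0.034, -0.25], [-0.884, 0.151, 0.089]]

```text
time: 15.42
tool_pos: [0.6042, -0.1731, 0.2428]
tcp_rot: [-1.721, -0.701, 1.632]
wrist_force: [0.3, 0.8, -3.7]
width: 0.297
```

```bash
python3 - <<'E'
from poses import *
st,p,d=snap('wrist','w6')
S=bot.read_state(); print(S['tool_pos'],S['wrist_force'],S['width'],S['q'].round(2),tn(S['tool_pos']))
print(turn(S,Rn),(nest(0,.22,.016)-S['tool_pos'])/.4)
E
python3 inhand.py w6
```

```text
[ 0.60439851 -0.17314912  0.24321661] [-0.49070942  0.5418069  -3.51406024] 0.2981802223676086 [ 0.04  0.22  1.79 -0.72  1.32 -1.17] [0.00240767 0.24623975 0.03858295]
[ 0.00265394  0.01120928 -0.00537521] [-0.00587751  0.00169026 -0.08654215]
region z hist
side face n [-0.037   0.0045  0.9993] [ 0.0006 -0.0117  0.038 ] 5064 x [-0.0119  0.0131] y [-0.0466  0.0678] z 0.0381
-0.05 [-0.0117  0.0125] 0.0378
-0.03 [-0.0117  0.0127] 0.0383
-0.01 [-0.0116  0.0127] 0.0382
0.01 [-0.0114  0.0128] 0.0381
0.03 [-0.0113  0.0131] 0.038
0.05 [-0.0111  0.0131] 0.0378
0.07 [-0.0109  0.0132] 0.0377
end face n [-0.003  -1.      0.0067] [ 0.0004 -0.0459  0.014 ] 13817 z [-0.0135  0.0383]
```

View pics/w6.png

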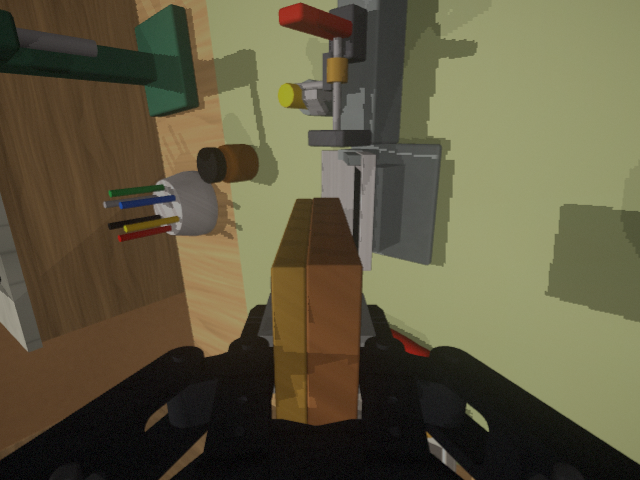

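```bash
cat > chk.py <<'E'
from poses import *
from fit import *
import sys
z=np.load(f'pics/{sys.argv[1]}.npz'); st=dict(tool_pos=z['pos'],tcp_rot=z['rot']); P=cloud('wrist',z['d'],st); b=tn(P)
ok=(P[...,2]>.02)
x,y,zz=b[...,0],b[...,1],b[...,2]
# -x cheek top points
m=ok&(abs(x+.0475)<.012)&(abs(zz-.012)<.0025)&(y>.005)&(y<.056)
print('cheek- top',m.sum(),np.percentile(x[m],[3,97]).round(4) if m.any() else '', np.median(zz[m]))
for y0 in (.01,.02,.03,.05):
    k=m&(abs(y-y0)<.004)
    if k.sum()>3: print(y0,np.percentile(x[k],[3,97]).round(4),np.median(zz[k]).round(4))
m=ok&(abs(x)<.05)&(abs(y-.066)<.005)&(zz>-.012)&(zz<.0)
if m.sum(): print('bed top edge y',np.median(y[m]),'z',np.percentile(zz[m],[2,98]),'x',np.percentile(x[m],[1,99]),m.sum())
m=ok&(abs(x)<.04)&(abs(zz)<.006)&(y>.01)&(y<.06); print('bed z',np.median(zz[m]),m.sum(),np.percentile(x[m],[2,98]))
E
python3 chk.py w6
```

```text
cheek- top 39 [-0.0521 -0.0439] 0.011119484153347356
0.02 [-0.051  -0.0439] 0.0112
0.03 [-0.052  -0.0442] 0.0111
bed top edge y 0.06597216955531807 z [-0.01174322 -0.00080412] x [-0.04907013  0.04813229] 1410
bed z -0.0005006287777841306 448 [-0.03798488  0.03496401]
```

```bash
python3 - <<'E'
from poses import *
S=bot.read_state(); print(tn(S['tool_pos']),S['time'])
for y in (.2,.16): print(y,(nest(-.0018,y,.0175)-S['tool_pos'])/.4)
E
```

```text
[0.00240767 0.24623975 0.03858295] 15.475
0.2 [-0.01392265 -0.03268079 -0.12243392]
0.16 [-0.02047423 -0.0966248  -0.19903836]
```

Request:
play_rows:
  motion:
    - [[-0.014, -0.033, -0.122], [0.003, 0.011, -0.005]]
    - [[-0.014, -0.033, -0.122], [0.003, 0.011, -0.005]]
    - [[-0.0205, -0.0966, -0.199], [0.003, 0.011, -0.005]]
    - [[-0.0205, -0.0966, -0.199], [0.003, 0.011, -0.005]]
    - [[-0.0205, -0.0966, -0.199], [0.003, 0.011, -0.005]]

```text
time: 16.1
tool_pos: [0.5962, -0.2115, 0.1634]
tcp_rot: [-1.712, -0.695, 1.634]
wrist_force: [0.2, -0.2, -3.6]
width: 0.294
```

```bash
python3 - <<'E'
from poses import *
st,p,d=snap('wrist','w7')
S=bot.read_state(); print(tn(S['tool_pos']),S['wrist_force'],turn(S,Rn))
for y in (.1,.078): print(y,(nest(-.0018,y,.0175)-S['tool_pos'])/.4)
E
python3 chk.py w7; python3 inhand.py w7 | tail -2
```

```text
[-0.00155728  0.16025326  0.01705629] [ 1.12298727  0.54866561 -4.43114498] [ 0.00016771 -0.00050934 -0.00128559]
0.1 [-0.01055909 -0.09710436 -0.11467866]
0.078 [-0.01416246 -0.13227356 -0.15681111]
cheek- top 32 [-0.0533 -0.0444] 0.010874711278467498
0.02 [-0.052  -0.0467] 0.0111
bed top edge y 0.06602517650530738 z [-0.01180721 -0.00094216] x [-0.04967389 -0.00106972] 1009
bed z -0.000466083983183876 69 [-0.03944686 -0.02923907]
0.07 [-0.0112  0.0129] 0.0377
end face n [-0.0023 -1.      0.0067] [ 0.0004 -0.0459  0.014 ] 13814 z [-0.0136  0.0384]
```

View pics/w7.png

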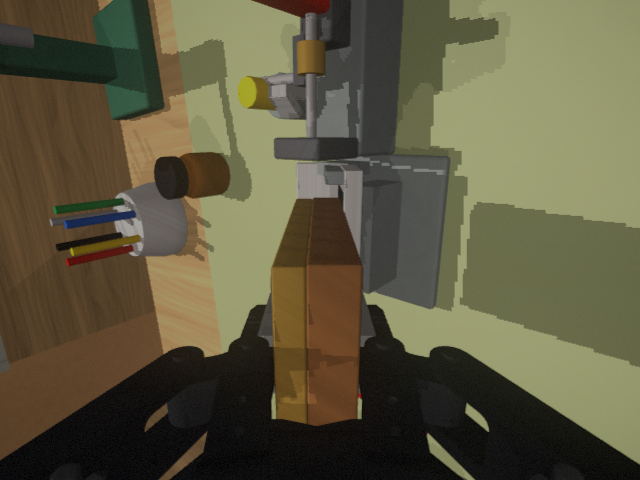

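Request:
play_rows:
  motion:
    - [[-0.004, -0.03, -0.036], [0, 0, 0]]
    - [[-0.0075, -0.065, -0.076], [0, 0, 0]]
    - [[-0.011, -0.097, -0.115], [0, 0, 0]]
    - [[-0.013, -0.116, -0.137], [0, 0, 0]]
    - [[-0.0144, -0.1323, -0.1568], [0, 0, 0]]
    - [[-0.0144, -0.1323, -0.1568], [0, 0, 0]]

```text
time: 16.9
tool_pos: [0.589, -0.2647, 0.0978]
tcp_rot: [-1.708, -0.693, 1.637]
wrist_force: [0.0, 0.8, -4.4]
width: 0.293
```

```bash
python3 - <<'E'
from poses import *
S=bot.read_state(); print(tn(S['tool_pos']),S['wrist_force'],'bedframe F',NB@S['wrist_force'],turn(S,Rn))
for y in (.0725,): print(y,(nest(-.0018,y,.0175)-S['tool_pos'])/.4)
E
```

```text
[-0.00357523  0.07528615  0.0161306 ] [ 0.03248219  0.79087841 -4.36576596] bedframe F [-0.04829683 -2.83652332 -3.41148927] [-0.00045309 -0.00594656 -0.00046413]
0.0725 [ 0.00369131 -0.00751518 -0.00313519]
```

Request:
play_rows:
  motion:
    - [[0.0045, -0.0005, 0], [0, 0, 0]]
    - [[0.0045, -0.0005, 0], [0, 0, 0]]
    - [[0.004, -0.0037, -0.0038], [0, 0, 0]]
    - [[0.004, -0.0037, -0.0038], [0, 0, 0]]

```text
time: 17.4
tool_pos: [0.591, -0.2657, 0.0969]
tcp_rot: [-1.709, -0.694, 1.636]
wrist_force: [0.5, 0.3, -3.1]
width: 0.293
```

```bash
python3 - <<'E'
from poses import *
S=bot.read_state(); print(tn(S['tool_pos']),'bedframe F',NB@S['wrist_force'],turn(S,Rn))
E
```

```text
[-0.00149322  0.07407236  0.01612342] bedframe F [ 0.47986969 -2.15220439 -2.22814566] [-0.0004634  -0.00463334 -0.001503  ]
```

Request:
play_rows:
  motion:
    - [[-0.0003, -0.0032, -0.0038], [0, 0, 0]]
    - [[-0.0003, -0.0032, -0.0038], [0, 0, 0]]
    - [[-0.0003, -0.0032, -0.0038], [0, 0, 0]]

```text
time: 17.77
tool_pos: [0.5913, -0.2659, 0.0968]
tcp_rot: [-1.71, -0.694, 1.635]
wrist_force: [-0.9, 9.1, 5.7]
width: 0.29
```

```bash
python3 - <<'E'
from poses import *
S=bot.read_state(); print(tn(S['tool_pos']),'bedframe F',NB@S['wrist_force'],turn(S,Rn),S['width'])
E
```

```text
[-0.0011745   0.07393489  0.01619218] bedframe F [-1.86580586 10.15117912 -3.22831561] [-0.00061957 -0.00327906 -0.00072398] 0.28957918735204535
```

Request:
play_rows:
  motion:
    - [[0.0003, 0.0035, 0.0], [0, 0, 0]]
    - [[0.0006, 0.0065, -0.003], [0, 0, 0]]
    - [[0.0006, 0.0065, -0.003], [0, 0, 0]]

```text
time: 18.15
tool_pos: [0.5914, -0.2653, 0.0964]
tcp_rot: [-1.712, -0.692, 1.638]
wrist_force: [-2.2, 3.2, 7.7]
width: 0.292
```

```bash
python3 - <<'E'
from poses import *
S=bot.read_state(); print(tn(S['tool_pos']),'bedframe F',NB@S['wrist_force'],turn(S,Rn),S['width'])
E
```

```text
[-0.00111875  0.07398501  0.01544437] bedframe F [-2.53706603  7.77309929  2.69780914] [ 0.00377348 -0.00452351 -0.00082938] 0.29188385892876234
```

Request:
play_rows:
  motion:
    - [[0.0003, 0.0028, -0.0024], [0, 0, 0]]
    - [[0.0005, 0.0045, -0.004], [0, 0, 0]]
    - [[0.0005, 0.0045, -0.004], [0, 0, 0]]

```text
time: 18.52
tool_pos: [0.5921, -0.2633, 0.0947]
tcp_rot: [-1.712, -0.693, 1.637]
wrist_force: [-1.0, 2.6, 6.1]
width: 0.296
```

```bash
python3 - <<'E'
from poses import *
st,p,d=snap('wrist','w8')
S=bot.read_state(); print(tn(S['tool_pos']),'bedframe F',NB@S['wrist_force'],turn(S,Rn),S['width'])
E
python3 inhand.py w8; python3 chk.py w8
```

```text
[-0.00058055  0.07398951  0.01277984] bedframe F [-0.99928249  7.2453541   1.54020765] [ 0.00285333 -0.00303247 -0.00133056] 0.2950815557904794
region z hist
side face n [-3.800e-02 -9.000e-04  9.993e-01] [ 0.0003 -0.0116  0.0381] 5214 x [-0.014   0.0169] y [-0.0467  0.0743] z 0.0382
-0.05 [-0.0118  0.0127] 0.0377
-0.03 [-0.0117  0.0127] 0.0383
-0.01 [-0.0116  0.0127] 0.0383
0.01 [-0.0113  0.0194] 0.0383
0.03 [-0.0113  0.0138] 0.0382
0.05 [-0.0116  0.0018] 0.0376
0.07 [-0.0193  0.0017] 0.0378
end face n [-0.0011 -1.      0.0046] [ 0.0005 -0.046   0.014 ] 13804 z [-0.0136  0.0383]
cheek- top 216 [-0.0523 -0.0387] 0.011761578411424453
0.01 [-0.0523 -0.0387] 0.0112
0.02 [-0.0522 -0.0386] 0.0123
0.03 [-0.0522 -0.0388] 0.0123
0.05 [-0.0522 -0.0387] 0.0114
bed top edge y 0.06600809173849063 z [-0.0118078  -0.00092668] x [-0.04961372 -0.00123323] 1936
bed z 0.0023153368945025505 177 [-0.03974142 -0.03811094]
```

View pics/w8.png

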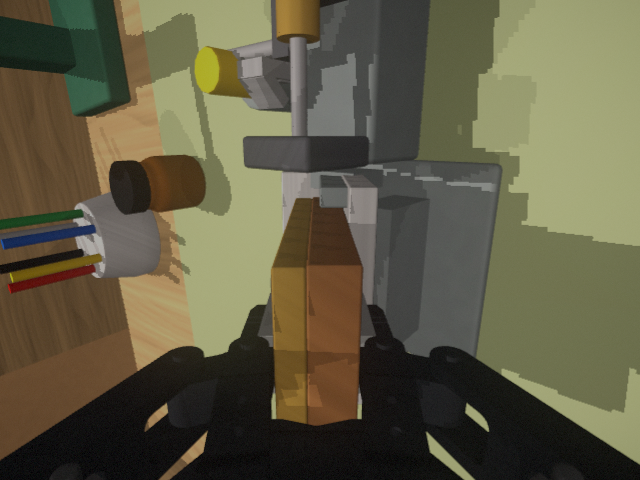

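Request:
play_rows:
  motion:
    - [[0, 0, 0], [0, 0, 0]]
    - [[0, 0, 0], [0, 0, 0]]
    - [[0, 0, 0], [0, 0, 0]]
    - [[0, 0, 0], [0, 0, 0]]
    - [[0, 0, 0], [0, 0, 0]]
  gripper: 0.3

```text
time: 19.2
tool_pos: [0.5909, -0.2628, 0.0922]
tcp_rot: [-1.708, -0.693, 1.637]
wrist_force: [-0.3, 0.7, 0.6]
width: 0.702
```

```bash
python3 - <<'E'
from poses import *
st,p,d=snap('wrist','w9')
S=bot.read_state(); print(tn(S['tool_pos']),'bedframe F',NB@S['wrist_force'],turn(S,Rn),S['width'])
print('up 0.15',NB[1]*.15/.4)
E
```

```text
[-0.00187335  0.07239839  0.0108379 ] bedframe F [ 0.35404902 -0.11735752 -0.8672216 ] [-0.00051618 -0.00572096 -0.00095729] 0.6985266305512003
up 0.15 [0.02456842 0.23979002 0.28726667]
```

View pics/w9.png

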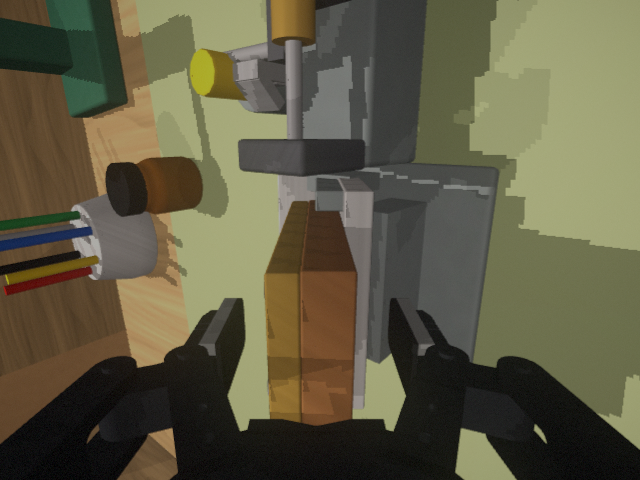

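Request:
play_rows:
  motion:
    - [[0.005, 0.048, 0.057], [0, 0, 0]]
    - [[0.012, 0.12, 0.144], [0, 0, 0]]
    - [[0.0246, 0.24, 0.287], [0, 0, 0]]
    - [[0.0246, 0.24, 0.4], [0, 0, 0]]
    - [[0.0246, 0.24, 0.45], [0, 0, 0]]
    - [[0.0246, 0.24, 0.45], [0, 0, 0]]

```text
time: 20.0
tool_pos: [0.6017, -0.1668, 0.2741]
tcp_rot: [-1.712, -0.696, 1.634]
wrist_force: [-0.1, 1.7, -0.3]
width: 0.7
```

```bash
python3 - <<'E'
from poses import *
from fit import *
st,p,d=snap('wrist','w10')
S=bot.read_state(); print(tn(S['tool_pos']),'F',S['wrist_force'],S['width'],S['q'].round(2),S['tool_pos'])
P=cloud('wrist',d,st); b=tn(P); x,y,z=b[...,0],b[...,1],b[...,2]
m=(abs(x)<.06)&(abs(y-.12)<.006)&(z>-.01)&(z<.04)
print('top end y',np.median(y[m]),'x',np.percentile(x[m],[1,99]),'z',np.percentile(z[m],[1,99]),m.sum())
for zz in range(-2,32,3):
    k=m&(abs(z*1000-zz)<1.5); print(zz,k.sum(),np.percentile(x[k],[1,99]).round(4) if k.any() else '',np.median(y[k]).round(4) if k.any() else '')
yaw=np.radians(-5.9)
E
```

```text
[-0.002103    0.27182639  0.05242054] F [-0.03655522  0.4866282  -1.34496466] 0.6988713917923265 [ 0.05  0.2   1.76 -0.7   1.37 -1.21] [ 0.60050724 -0.16687326  0.27171174]
top end y 0.12005460650688995 x [-0.03837456  0.03993667] z [-0.00046798  0.02516153] 2984
-2 24 [-0.035   0.0378] 0.1193
1 335 [-0.0384  0.0392] 0.1201
4 336 [-0.0387  0.0392] 0.1201
7 338 [-0.0386  0.0396] 0.1201
10 339 [-0.0386  0.0389] 0.1201
13 347 [-0.0386  0.0395] 0.1201
16 329 [-0.0381  0.04  ] 0.1199
19 343 [-0.0376  0.0404] 0.1202
22 337 [-0.038   0.0399] 0.1201
25 256 [-0.0374  0.0399] 0.1196
28 0  
31 0
```

View pics/w10.png

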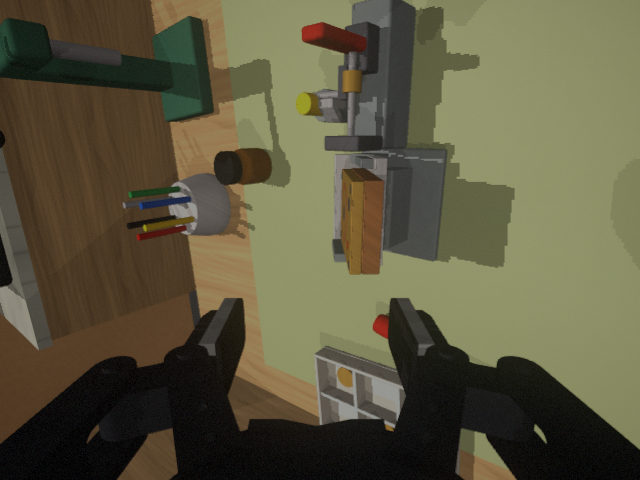

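```bash
python3 - <<'E'
from poses import *
for f in ['w2','w3']:
    z=np.load(f'pics/{f}.npz'); st=dict(tool_pos=z['pos'],tcp_rot=z['rot']); P=cloud('wrist',z['d'],st).reshape(-1,3); P=P[P[:,2]<.2]
    print(f)
    for y in np.arange(-.365,-.255,.01):
        print(round(y,3),[int(1000*P[k,2].max()) if (k:=(abs(P[:,1]-y)<.005)&(abs(P[:,0]-x)<.005)).any() else -1 for x in np.arange(.42,.55,.01)])
yaw=np.radians(-5.9); c,s=np.cos(yaw),np.sin(yaw)
Rt=np.array([[c,0,-s],[s,0,c],[0,-1,0]])
S=bot.read_state(); print(turn(S,Rt),(np.array([.4815,-.331,.15])-S['tool_pos'])/.4,S['time'])
E
```

```text
w2
-0.365 [1, 1, 1, 1, 1, 0, -1, 0, 1, 0, 1, 2, 1, 1]
-0.355 [1, 2, 2, 1, 2, 0, -1, -1, 1, 0, 1, 1, 2, 1]
-0.345 [1, 1, 1, 1, 1, -1, -1, 55, 1, 0, 1, 1, 1, 2]
-0.335 [1, 1, 2, 1, 2, 89, 89, 89, 75, 76, 2, 2, 1, -1]
-0.325 [1, 1, 2, 1, 1, 88, 89, 89, 76, 77, 1, 50, 52, 52]
-0.315 [2, 1, 1, 2, -1, 57, 88, 84, 75, 77, 1, 50, 50, 50]
-0.305 [1, 1, 1, 1, -1, 10, 79, 78, 72, 76, 93, 93, 43, 42]
-0.295 [52, 52, 52, 53, 52, -1, 77, 79, 77, 77, 95, 96, 53, 51]
-0.285 [53, 53, 53, 75, 133, 136, 135, 87, 86, 86, 95, 95, 82, 82]
-0.275 [53, 53, 53, 76, 76, 137, 136, 86, 88, 87, 96, 96, 80, 79]
-0.265 [53, 53, 53, 72, 76, 136, 136, 81, 82, 78, 95, 96, 82, 82]
w3
-0.365 [1, 1, 1, 1, 2, 1, 1, -1, 0, 2, 1, 1, 1, 2]
-0.355 [1, 1, 1, 1, 1, 1, -1, -1, -1, 2, 1, 2, 1, 1]
-0.345 [1, 2, 1, 1, 1, 55, 86, -1, -1, 2, 1, 1, 1, 1]
-0.335 [1, 1, 1, 1, 1, 88, 89, 88, 57, 1, 1, 1, 2, -1]
-0.325 [2, 1, 1, 1, 1, 88, 89, 88, 57, 0, 1, 50, 51, 52]
-0.315 [1, 1, -1, 1, 2, 75, 87, 85, 69, 0, 1, 48, 50, 49]
-0.305 [1, 2, -1, 0, -1, 75, 78, 78, 71, 51, 92, 94, 43, 42]
-0.295 [52, 51, -1, 75, 77, 76, 77, 78, 53, 53, 96, 95, 54, 53]
-0.285 [75, 135, 136, 76, 84, 86, 85, 53, 81, 81, 96, 96, 66, 67]
-0.275 [75, 136, 137, 134, 87, 88, 87, 83, 81, 82, 96, 97, 78, 78]
-0.265 [75, 133, 136, 136, 85, 85, 83, 53, 53, 53, 96, 95, 81, 81]
[ 0.61598646 -0.76639382 -1.91433896] [-0.29751809 -0.41031686 -0.30427935] 20.05
```

Request:
play_rows:
  motion:
    - [[-0.15, -0.2, 0], [0.3, -0.38, -0.95]]
    - [[-0.15, -0.2, 0], [0.3, -0.38, -0.95]]
    - [[-0.15, -0.2, 0], [0.3, -0.38, -0.95]]
    - [[-0.15, -0.2, 0], [0.3, -0.38, -0.95]]
    - [[-0.15, -0.2, 0], [0.3, -0.38, -0.95]]
    - [[-0.15, -0.2, 0], [0.3, -0.38, -0.95]]
  gripper: 1
  squeeze: 30

```text
time: 20.8
tool_pos: [0.5393, -0.2477, 0.2695]
tcp_rot: [-1.751, -0.29, 0.771]
wrist_force: [-0.5, 0.7, 0.9]
width: 0.002
```

```bash
cat > tgt.py <<'E'
from poses import *
yaw=np.radians(-5.9); c,s=np.cos(yaw),np.sin(yaw)
Rt=np.array([[c,0,-s],[s,0,c],[0,-1,0]])
S=bot.read_state(); print(turn(S,Rt),(np.array([.476,-.334,.16])-S['tool_pos'])/.4,S['time'],S['tool_pos'],S['q'].round(2),S['width'],S['wrist_force'])
E
python3 tgt.py
```

```text
[ 0.31063315 -0.39599905 -0.96259214] [-0.15813077 -0.21572634 -0.27373765] 20.8 [ 0.53925231 -0.24770946  0.26949506] [-0.26  0.15  1.71 -0.38  1.39 -0.83] 0.001515664417637186 [-0.46274536  0.74274028  0.93451954]
```

Request:
play_rows:
  motion:
    - [[-0.158, -0.216, 0], [0.311, -0.396, -0.963]]
    - [[-0.158, -0.216, 0], [0.311, -0.396, -0.963]]
    - [[-0.158, -0.216, 0], [0.311, -0.396, -0.963]]
    - [[-0.158, -0.216, 0], [0.311, -0.396, -0.963]]
    - [[-0.158, -0.216, 0], [0.311, -0.396, -0.963]]
    - [[-0.158, -0.216, -0.15], [0.311, -0.396, -0.963]]
    - [[-0.158, -0.216, -0.27], [0.311, -0.396, -0.963]]
    - [[-0.158, -0.216, -0.27], [0.311, -0.396, -0.963]]
    - [[-0.158, -0.216, -0.27], [0.311, -0.396, -0.963]]

```text
time: 21.92
tool_pos: [0.478, -0.3332, 0.1649]
tcp_rot: [-1.573, 0.078, -0.083]
wrist_force: [0.3, 0.9, 0.0]
width: -0.003
```

```bash
python3 tgt.py; python3 -c "
from h import *
snap('wrist','w11');snap('side','s11')"
```

```text
[ 0.00547772  0.00328076 -0.00091707] [-0.00501855 -0.00208672 -0.01229125] 21.925 [ 0.47800742 -0.33316531  0.1649165 ] [-0.65  0.14  1.88 -0.    1.12 -0.55] -0.0033607697174798446 [0.2780658  0.89505509 0.01420843]
```

View pics/w11.png

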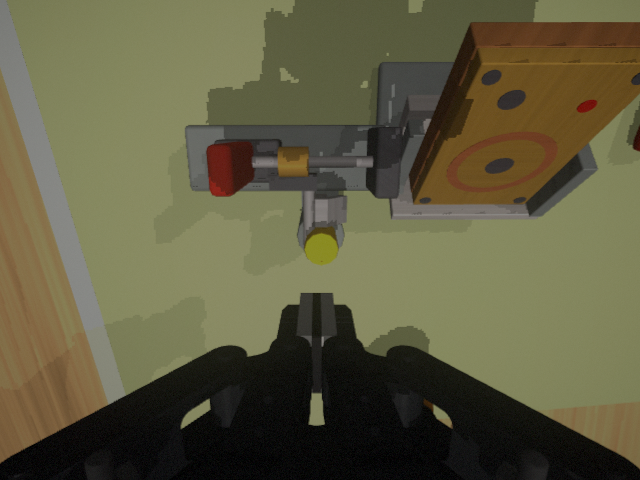

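View pics/s11.png

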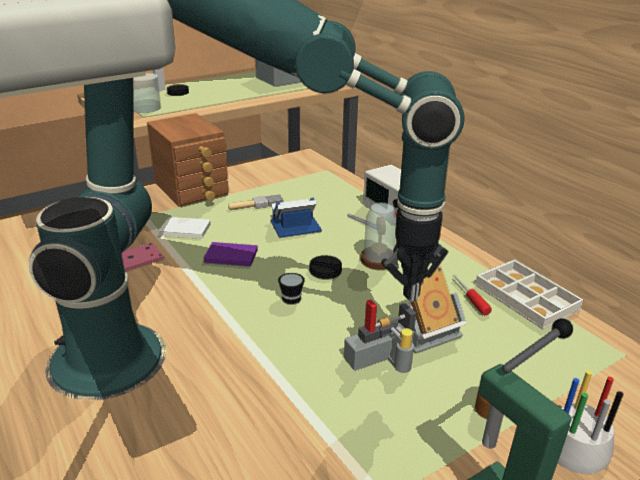

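Request:
play_rows:
  motion:
    - [[-0.005, -0.002, -0.1], [0.005, 0.003, 0]]
    - [[-0.005, -0.002, -0.165], [0.005, 0.003, 0]]
    - [[-0.005, -0.002, -0.181], [0.005, 0.003, 0]]
    - [[-0.005, -0.002, -0.181], [0.005, 0.003, 0]]

```text
time: 22.52
tool_pos: [0.4766, -0.3345, 0.0934]
tcp_rot: [-1.571, 0.079, -0.082]
wrist_force: [-0.2, 0.3, 0.7]
width: 0.002
```

Request:
play_rows:
  motion:
    - [[0, 0, -0.012], [0, 0, 0]]
    - [[0, 0, -0.022], [0, 0, 0]]
    - [[0, 0, -0.022], [0, 0, 0]]

```text
time: 22.9
tool_pos: [0.477, -0.335, 0.0844]
tcp_rot: [-1.571, 0.078, -0.084]
wrist_force: [2.8, -1.6, 3.7]
width: 0.001
```

Request:
play_rows:
  motion:
    - [[0, 0, -0.008], [0, 0, 0]]
    - [[0, 0, -0.015], [0, 0, 0]]
    - [[0, 0, -0.015], [0, 0, 0]]

```text
time: 23.28
tool_pos: [0.4754, -0.3338, 0.0768]
tcp_rot: [-1.569, 0.081, -0.081]
wrist_force: [1.3, -0.6, 3.1]
width: -0.002
```

```bash
python3 - <<'E'
from poses import *
S=bot.read_state(); print(S['tool_pos'],S['wrist_force'])
st,p,d=snap('wrist','w12'); snap('side','s12')
print([(np.round(w('wrist',x['xyz'],st),3).tolist(),round(x['conf'],2)) for x in cams.mark_of('wrist','handle_top')][:3])
E
```

```text
[ 0.47544147 -0.33381307  0.07676385] [ 1.28462457 -0.61581593  3.06826165]
[([0.467, -0.274, 0.134], 0.93)]
```

View pics/w12.png

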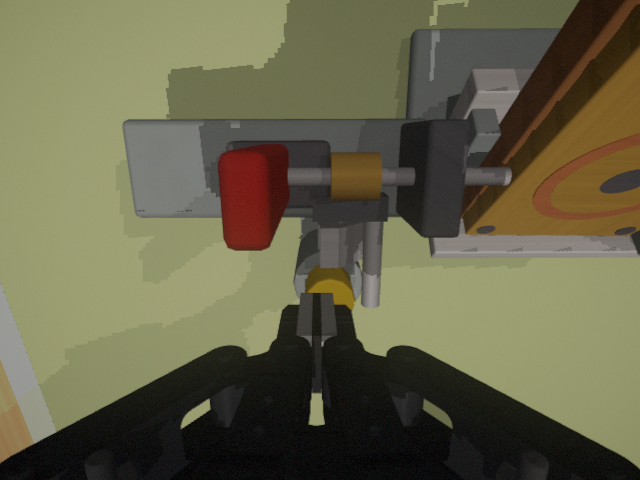

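Request:
play_rows:
  motion:
    - [[0, 0, 0.06], [0, 0, 0]]
    - [[0, 0, 0.2], [0, 0, 0]]
    - [[0, 0, 0.35], [0, 0, 0]]
    - [[0, 0.05, 0.5], [0, 0, 0]]
    - [[0, 0.15, 0.54], [0, 0, 0]]
    - [[0, 0.15, 0.54], [0, 0, 0]]
    - [[0, 0.15, 0.54], [0, 0, 0]]

```text
time: 24.3
tool_pos: [0.4748, -0.2736, 0.2917]
tcp_rot: [-1.569, 0.082, -0.079]
wrist_force: [-0.0, -0.2, -0.4]
width: 0.002
```

```bash
python3 - <<'E'
from poses import *
from fit import *
st,p,d=snap('wrist','w13'); snap('top','t13'); print(st['tool_pos'],st['wrist_force'])
P=cloud('wrist',d,st); hs=cv2.cvtColor(p,cv2.COLOR_RGB2HSV)
m=((hs[...,0]<8)|(hs[...,0]>172))&(hs[...,1]>120)&(P[...,2]>.131)&(P[...,2]<.14)&(P[...,0]<.5)
q=P[m]; print(cv2.minAreaRect((q[:,:2]*1000).astype(np.float32)),len(q))
b=tn(P); x,y,z=b[...,0],b[...,1],b[...,2]
m=(abs(x)<.05)&(y>.03)&(y<.13)&(abs(z-.026)<.004); n,c,k,X=fit(P,m,.0015); print('plate face n.zn',n@NB[2],'z',np.median(tn(X[k])[:,2]),'x',np.percentile(tn(X[k])[:,0],[1,99]),'y',np.percentile(tn(X[k])[:,1],[1,99]))
for n in ['nose_tip']: print([(tn(w('wrist',x['xyz'],st)).round(4),round(x['conf'],2)) for x in cams.mark_of('wrist',n)][:2])
for n in ['dome','loupe','lid_disc','driver','brush','tweezers','oil_jar']:
        print(n,[(np.round(w('top',x['xyz']),3).tolist(),round(x['conf'],2)) for x in cams.mark_of('top',n)][:1])
E
```

```text
[ 0.47481934 -0.27362004  0.29170853] [-0.04329361 -0.16159406 -0.42239386]
((464.73193359375, -274.2319641113281), (22.702665328979492, 11.785269737243652), 83.82393646240234) 361
plate face n.zn 0.999955226225463 z 0.025554742549425493 x [-0.03572527  0.04344114] y [0.03139003 0.1220272 ]
[(array([-0.0314,  0.0467,  0.021 ]), 0.75)]
dome [([0.687, 0.004, -0.003], 0.8)]
loupe [([0.414, -0.018, 0.002], 0.62)]
lid_disc [([0.543, 0.036, 0.001], 0.86)]
driver [([0.761, -0.226, -0.001], 0.69)]
brush [([0.568, 0.439, 0.003], 0.76)]
tweezers [([0.543, 0.037, 0.0], 0.68)]
oil_jar [([0.549, -0.286, 0.081], 0.22)]
```

View pics/w13.png

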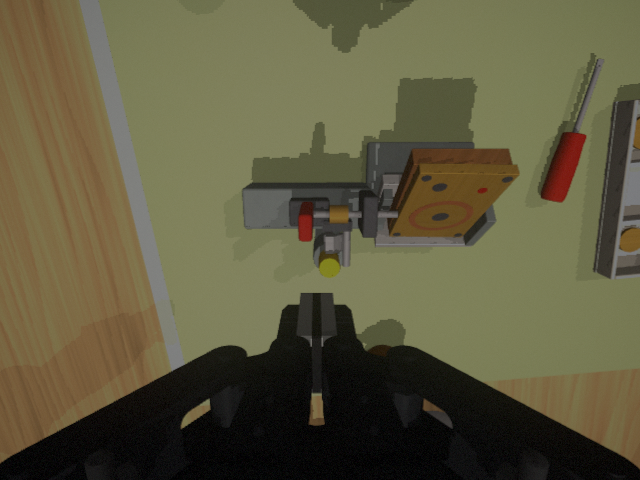

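View pics/t13.png

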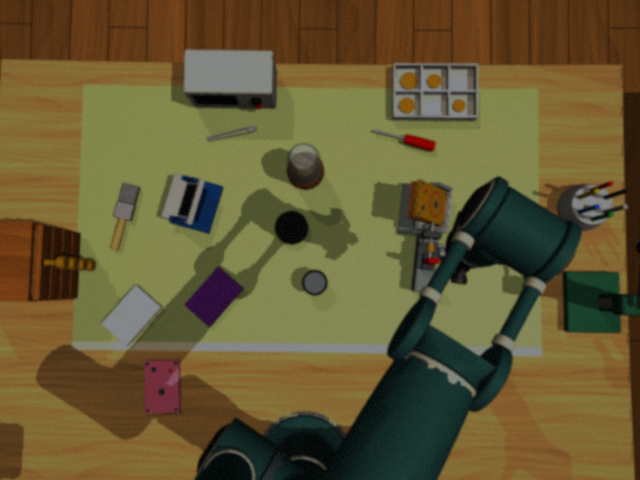

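```bash
python3 -c "
from workcell import bot
print(bot.finish_job(), bot.read_state()['time'])"
```

```text
the job is handed in; nothing more can be done
the job is handed in; nothing more can be done
```

I carried out the whole job in the order asked and handed it in at about 24 s. No verdict was reported.

- **Cocking:** I drew the red handle back about 39 mm and let go. It held on its catch 32 mm back from rest.
- **Turning and seating:** I gripped the pair as one, lifted it off the blue rest, turned it over and set it in the nest. After release, before firing, the pair's top edge measured 120 mm up the bed and its thickness 0 to 25 mm. That puts it fully home, with the board against the bed and the brass plate on top.
- **Firing:** I pressed the yellow button about 11 mm down and then lifted the arm clear.

**Last checks:**
- The marker stopped with 6.2 mm of travel left, within the expected 4 to 10 mm.
- The plate had moved about 2 mm to +x, up against the deep cheek.
- The plate lay parallel to the bed, with its face 25.6 mm out from it.
- In the last top picture, all the other bench items I could see were where they started; I compared measured positions for the dome, loupe, lid disc, driver and brush.

**Not confirmed by measurement:** in that last top picture the detector gave wrong spots for the tweezers and the oil jar. The tweezers are visible there in their old place. The arm hid the jar from above, but it was unmoved in the wrist picture taken after the pair was seated.

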